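Pack the mineral specimens in cups and lock the case

TASK

Pack the mineral specimens lying on the table: for each of them lift one cup, and only the one, off the top of the nested stack, stand it upright in a free compartment of the case and put the specimen into it, one to a cup, leaving the spare cups nested where they stand. Then shut the lid, after that swing the hasp flat over the staple, and last push the locking pin through the staple's eye above the hasp until at least 2 cm stick out on the far side, and let go. Leave the battery charger, the tape roll and the hand lens where they are.

Things in the scene. Friction and masses are not known exactly. Their poses are not given: they have to be found in the camera images.
- case: fixed grey open-topped specimen case, origin under its middle; 94 (x) x 286 (y) x 52 mm high, walls 5 mm, floor 6 mm. Two ridges (4 mm wide, 8 mm high, at y = +-42.5 mm) part the floor into three compartments centred at y = -90, 0, +90 mm (96, 81, 96 mm long, 84 mm wide). Its x points from the hasp side to the lid's hinge side, away from the robot
- case_floor (a point): middle of the case's inner floor, 6 mm above its underside, axes as the case's
- lid (a joint): angle of the case's lid (rad): 0 shut, grows as it opens up and away from the robot, to 2.2; starts at 1.75 to 2.1, leaning back past upright. A 6 mm plate 94x286 mm, 150 g, hinged along the far top edge; a stiff hinge (0.12 N m) keeps it at any angle. Shut, its top is 58 mm above the case's underside
- lid_hinge (a point): middle of the lid's hinge line, which runs along the case's y, at case x = +47 mm, z = 52 mm; the lid's underside lies on this line and reaches 94 mm from it
- hasp (a joint): angle of the steel hasp (rad): 0 flat on the shut lid, grows as it swings up and out to the robot; starts at 1.9 to 2.2. A plate 44 mm wide, 74 long, 4 thick, hinged at the middle of the near top edge; a stiff hinge (0.05 N m) keeps it at any angle. A slot 28x9 mm, 26 to 54 mm from the hinge, lets the staple through; the last 20 mm are plain plate to press on
- hasp_hinge (a point): middle of the hasp's hinge line, which runs along the case's y, at case x = -50 mm, z = 58 mm (level with the underside of the hasp as it lies flat)
- eye (a point): centre of the eye of the steel staple standing on the lid's middle near the free edge. Axes as the case's when shut; the pin goes through along y. Staple 24 mm long (x), 6 mm thick (y), 23 mm high above the lid; eye 14 mm wide (x) and 14 mm high above the flat hasp. With lid and hasp shut it is at case x = -10, y = 0, z = 69 mm, 7 mm above the hasp's top
- pin_grip (a point): centre of the grip of the steel locking pin, a block 16 wide (x), 26 long (y), 16 mm high; 60 g. From one end of it, flush with its underside, a shaft 8 mm thick and 60 mm long runs along +y, its axis 4 mm above the underside, so that the pin lies flat
- pin_mid (a point): point on the pin's shaft axis half-way along it, 43 mm from the grip's centre along y
- pin_tip (a point): free end of the pin's shaft, 73 mm from the grip's centre along +y; axes as the pin's
- cup_a_mid (a point): centre (half-way up) of the topmost of four alike white square stacking cups, z up, x and y square to its sides; 30 g. A cup is 32 mm high: foot 44x44 mm outside, z 0 to 16 mm; above it a collar 56x56 mm outside, 50x50 inside, z 16 to 32. Inside, a ledge 18 mm above the base narrows it to a 39x39 mm hollow with its floor 2 mm above the base
- cup_b_mid (a point): same point of the second cup from the top, alike. In the stack the foot of each cup sits loosely (3 mm play a side) in the collar of the next, standing on its ledge: cups are 18 mm apart in height and only their collars show, 2 mm apart. Grip a cup across its collar, no lower than 17 mm above its own base, or the next one is gripped too
- cup_c_mid (a point): same point of the third cup from the top, alike; z up, x and y square to its sides; 30 g. 
- cup_d_mid (a point): same point of the lowest cup, alike, which stands on the table; z up, x and y square to its sides; 30 g. 
- jasper_mid (a point): centre (half-way up) of the brown-orange mineral specimen (jasper), a rounded lump 26 (x) x 30 (y) x 18 mm high, 20 g, z up as it lies; its upper half slopes, so it is held best below mid-height; absent (None) in some starts
- azurite_mid (a point): centre (half-way up) of the bright blue mineral specimen (azurite), a lump 26 (x) x 32 (y) x 18 mm high, 20 g, z up as it lies; its upper half slopes, so it is held best below mid-height; absent (None) in some starts
- sodalite_mid (a point): centre (half-way up) of the dark blue mineral specimen (sodalite), a rounded lump 25 (x) x 30 (y) x 25 mm high, 20 g, z up as it lies; its upper half slopes, so it is held best below mid-height; absent (None) in some starts
- charger: bystander: small black battery charger, a box 42x62x30 mm, standing on the table; leave it alone
- tape_yellow: bystander: roll of yellow tape, 52 mm across, 28 mm high; leave it alone
- lens: bystander: hand lens with a black handle, 148 mm long, lying on the table; leave it alone

How it is judged:
By the outcome, as a careful person would: the job done as asked, in the order asked, and still so for the second after the job is handed in, with the robot touching nothing.
Of jasper, azurite, sodalite only 2 to 3 are there at a start; the rules pass over those that are not, and their reading is None.
At some moment in a run one of jasper, azurite, sodalite, pin may be knocked a few centimetres aside while the robot is not near it.
It also fails if it takes over 210 s, if anything falls off the work surface, if the arm or the gripper's body presses on something with over 40 N, if the wrist force passes 120 N, or if a joint passes its speed limit or range.

ROBOT

A 6-joint arm with a two-finger parallel gripper is mounted at the origin on a cart in front of the work surface, level with it; the furniture and walls round the work are solid. World frame = base frame: x ahead of the robot, y to its left, z up, the work surface at z = 0. Lengths are in m, angles in rad, forces in N, time in s.
With the tool pointing down it reaches from about 0.375 to 0.825 m from the base axis. Payload 5.5 kg.
Tool frame: the origin (TCP) lies on the front face of the gripper's body, between the roots of the fingers; the fingertips stand 73 mm ahead of it and the grasp point (between the pads) lies 54 mm ahead of it; z points along the fingers, y is the line along which they close (so a half turn about z gives the same grasp; the last joint's range is limited). The gripper opens to 85 mm and grips with 20 to 120 N. Pads are 22 mm wide; open, the fingers measure 114 mm over their backs; the gripper's body (76 mm by 85 mm) begins 54 mm behind the grasp point. The pads swing forward as they close: fully open they stand 13 mm farther back than shut.
Start: joints at [-1.168, 0.314, -0.047, 1.21, 0, 1.571], TCP at [0.235, -0.552, 0.304] pointing down, gripper open.
Joint ranges: [-2.67, 2.67], [-0.69, 1.73], [-1.03, 1.25], [-2.08, 2.16], [-1.42, 1.45], [-3.14, 3.14]. Speed limits (rad/s): [2.39, 2.39, 3.01, 3.14, 3.14, 3.14].

INTERFACE

Orientations are given as a rotation vector (axis times angle).
In Python, from cell import manip gives the robot as it stands.
- The arm moves only by the shell command python3 -m creep 'ROWS' [OPENING] [FORCE]. ROWS is JSON, a list of rows, each a list of 2 entries, a list of its own where there are three numbers: the shift along the tool's x, y, z each as a share of 0.5 m, from -1 to 1, then the turn, a rotation vector about the tool's x, y, z each as a share of 90 degrees, from -1 to 1. In form: [[[x, y, z], [ax, ay, az]], ...]. A call has 1 to 8 rows; each row is the pose to reach, as a shift and turn from the pose commanded when the call began, along the tool's axes at that moment; what a row does not reach only later rows make up. A row lasts 1/8 s, in which the tool goes at most 62.5 mm and 10.7 degrees, less where a joint would pass 70% of its speed; a pose out of reach is approached as far as the arm can. A call with a number of a shift or a turn outside -1 to 1 is refused whole. A call with a gripper value outside its range is refused whole. OPENING is the finger opening in mm, from 0 to 85.4, set as the call begins (- or left out, the last holds). The fingers move at their own pace and stop on an object; FORCE is the grip in N (left out, the last holds). Time passes only in rows, so rows that repeat a pose let the fingers close. It gives the time, the measured TCP pose, the force, the opening and the grip force at its end, in the units of the state.
- manip.get_obs(): the state, without advancing time (a new reading comes with each control period).
- manip.snapshot(name): name is "scene" or "top" or "wrist"; returns a dict with "color" (420x560x3 uint8, blue, green, red), "camera_matrix" (3x3 intrinsics, pixels), "k1" (the pictures are not rectified: a ray, as slopes to the right and down, at radius r is drawn at 1 + k1 r^2 times it, then the intrinsics apply), "view" (4x4, takes a point from world to camera coordinates). Camera axes: x right, y down, z forward; pixel columns grow to the right and rows downward; lengths in m; the calibration is good to about 2 mm. A picture is of the moment at which its call begins. There is no depth.
- manip.sign_off(): hands the job in; it is judged then, once.
The state is a dict: "time_s": time; "joints": joint angles; "joint_vel": joint speeds; "tau": joint torques, N m; "eef_pos": TCP position; "orientation": TCP orientation; "wrist_force": force on the tool from outside, world axes, zero at the start; "moment": the same for the moment, N m; "grip_width": opening from 0.0 (shut) to 1.0 (fully open); "grasp_force": force on a finger pad.
Only numpy, scipy, OpenCV 4.12 (cv2) and the standard library are available. Lean on these libraries where they do the work, as an engineer would, in place of code of your own. Each camera call takes 0.05 s, during which the arm holds its last target. There are 200 camera calls.

## Working session

There is one attempt and no reset: what is moved stays moved. The work goes in short steps, Python scripts to look and compute and a shell command to move; the robot and the scene stay as the last step left them, time stands still between calls to the robot, and variables do not carry over. Pictures are saved under pics/ and viewed, at most 14 in all, crops included, and the job is handed in when it is done.

```bash
ls; mkdir -p pics; cat > h.py <<'E'
import numpy as np, cv2
from cell import manip
from scipy.spatial.transform import Rotation as R
def snap(n,f=None,scale=1):
    s=manip.snapshot(n); 
    if f: cv2.imwrite('pics/'+f,s['color'])
    return s
def ray(s,u,v):
    K=np.array(s['camera_matrix']);k=s['k1']
    d=np.array([(u-K[0,2])/K[0,0],(v-K[1,2])/K[1,1]]);p=d.copy()
    for _ in range(30): p=d/(1+k*(p@p))
    V=np.array(s['view']);c=-V[:3,:3].T@V[:3,3]
    return c,V[:3,:3].T@np.array([p[0],p[1],1])
def at(s,u,v,z):
    c,d=ray(s,u,v);return c+d*(z-c[2])/d[2]
def proj(s,P):
    K=np.array(s['camera_matrix']);V=np.array(s['view']);q=V[:3,:3]@np.array(P)+V[:3,3]
    x=q[:2]/q[2];x=x*(1+s['k1']*(x@x));return K[0,0]*x[0]+K[0,2],K[1,1]*x[1]+K[1,2]
def st():
    o=manip.get_obs();return np.array(o['eef_pos']),R.from_rotvec(o['orientation']),o
E
python3 - <<'E'
from h import *
o=manip.get_obs();print(o)
import pickle
for n in ['scene','top','wrist']:
    s=snap(n,n+'0.png');print(n,s['view'],s['camera_matrix'],s['k1']);pickle.dump(s,open(n+'0.pkl','wb'))
E
```

```text
pics
{'time_s': 0.0, 'joints': array([-1.16799857e+00,  3.14238262e-01, -4.80706979e-02,  1.21019727e+00,
        1.41220516e-05,  1.57081583e+00]), 'joint_vel': array([-7.72808583e-05,  1.51285839e-03,  1.32625304e-03, -1.03029802e-03,
        4.97628973e-04, -9.46441703e-05]), 'tau': array([ 4.75272846e-04, -5.39587784e+01,  3.39754307e+01,  1.92840263e-02,
        6.10246275e-05,  2.70860049e-06]), 'eef_pos': array([ 0.23502311, -0.55156514,  0.30303079]), 'orientation': array([-3.07645570e+00, -6.28078877e-01,  5.15304159e-04]), 'wrist_force': array([ 0.42012175, -0.48039135,  0.58684482]), 'moment': array([-0.0510711 , -0.03141502, -0.01162276]), 'grasp_force': 0.0, 'grip_width': 0.9999233050732901}
scene [[ 0.87848834 -0.47711826 -0.02482758 -0.44182826]
 [-0.23198332 -0.38055402 -0.89518846  0.1935597 ]
 [ 0.41766252  0.7921722  -0.44499575  0.94895372]
 [ 0.          0.          0.          1.        ]] [[458.6985982    0.         289.66900828]
 [  0.         458.6985982  215.03632038]
 [  0.           0.           1.        ]] -0.1323879524651089
top [[-2.11012921e-02 -9.99774552e-01 -2.36219495e-03  2.46149285e-02]
 [-9.96131836e-01  2.12258765e-02 -8.52691449e-02  5.30109105e-01]
 [ 8.53000608e-02  5.53768462e-04 -9.96355154e-01  1.24181475e+00]
 [ 0.00000000e+00  0.00000000e+00  0.00000000e+00  1.00000000e+00]] [[442.08568907   0.         280.33694616]
 [  0.         442.08568907 211.41283789]
 [  0.           0.           1.        ]] 0.03883519657898698
wrist [[ 0.39165994 -0.92010939 -0.00109574 -0.59911394]
 [-0.8820916  -0.37581529  0.28403748 -0.03640412]
 [-0.26175735 -0.11027956 -0.95881255  0.3798329 ]
 [ 0.          0.          0.          1.        ]] [[307.81998296   0.         274.7001479 ]
 [  0.         307.81998296 214.93144642]
 [  0.           0.           1.        ]] -0.028702996012874172
```

View pics/top0.png

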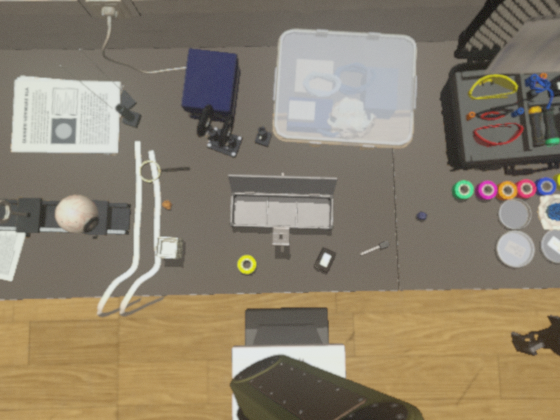

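View pics/scene0.png

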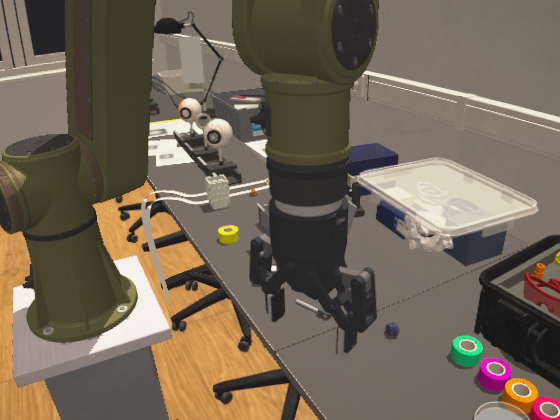

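Top view: the case is at about (282,210), the cup stack (170,248), jasper (167,204), sodalite (422,216) and the pin (374,248). The tape is at (247,264), the charger (325,260) and the lens (150–188,170). There is no azurite. I'll zoom in.

```bash
python3 - <<'E'
from h import *
import pickle
s=pickle.load(open('top0.pkl','rb'));im=s['color']
def c(x,y,w,h):return cv2.resize(im[y:y+h,x:x+w],(w*5,h*5),interpolation=cv2.INTER_CUBIC)
a=c(140,185,70,80);b=c(345,200,90,60)
case=cv2.resize(im[170:260,220:345],None,fx=3.2,fy=3.2,interpolation=cv2.INTER_CUBIC)
out=np.zeros((590,800,3),np.uint8);out[:288,:400]=case[:,:400];out[:400,410:760]=a;out[290:590,:410]=b[:,:410]
cv2.imwrite('pics/z.png',out)
for n,u,v,z in [('stack',170,246,.086),('jas',167,204,.009),('sod',422,216,.012),('pin1',383,243,.008),('pin2',362,252,.004),('tape',247,264,.028),('chg',325,260,.03),('caseNL',231,227,.052),('caseNR',332,227,.052),('caseFL',232,193,.052),('caseFR',334,193,.052),('hasp',281,236,.06)]:
    print(n,at(s,u,v,z).round(3))
E
```

```text
stack [0.438 0.312 0.086]
jas [0.56  0.34  0.009]
sod [ 0.51  -0.393  0.012]
pin1 [ 0.435 -0.279  0.008]
pin2 [ 0.41  -0.219  0.004]
tape [0.383 0.11  0.028]
chg [ 0.39  -0.109  0.03 ]
caseNL [0.487 0.152 0.052]
caseNR [ 0.481 -0.129  0.052]
caseFL [0.583 0.148 0.052]
caseFR [ 0.577 -0.138  0.052]
hasp [0.459 0.013 0.06 ]
```

View pics/z.png

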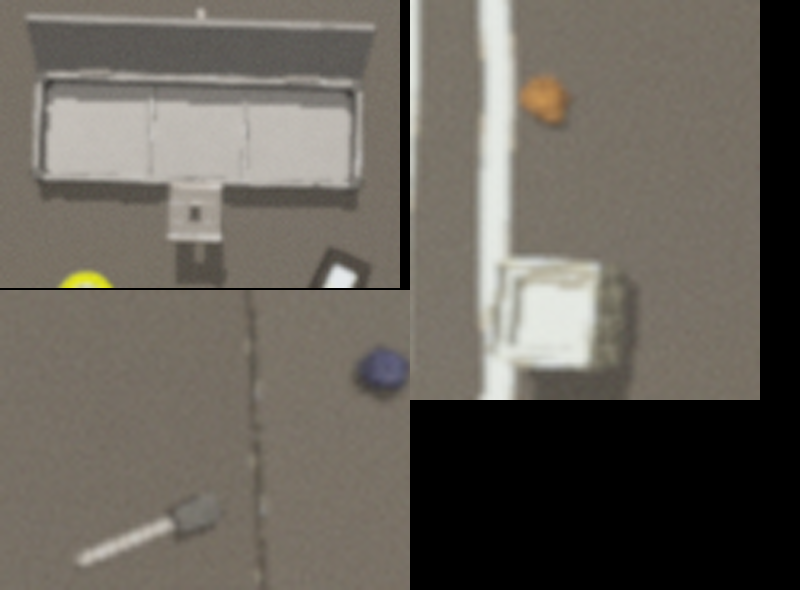

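The crops show the stack's top collar at about (168,248). Jasper is at (169,205), the pin's grip at (384,245) with its tip at (361,254), and sodalite at (421,216). The case yaw is about -1°, and the 94 x 286 mm size agrees. Next I'll work out the wrist camera's offset and a move planner.

```bash
cat >> h.py <<'E'
# tool down with tool y along world angle psi (rad)
def down(psi):
    y=np.array([np.cos(psi),np.sin(psi),0]);z=np.array([0,0,-1.]);return R.from_matrix(np.stack([np.cross(y,z),y,z],1))
def plan(*wps):
    """wps: (x,y,z,psi_deg); prints rows relative to the pose now (measured)"""
    p,r,_=st()
    for w in wps:
        d=r.inv().apply(np.array(w[:3])-p)/.5
        best=min((( r.inv()*down(np.radians(w[3]+k))).as_rotvec()/(np.pi/2) for k in (0,)),key=np.linalg.norm)
        print(w,'->',[list(map(float,d.round(4))),list(map(float,best.round(4)))])
E
python3 - <<'E'
from h import *
import pickle
s=pickle.load(open('wrist0.pkl','rb'));p,r,o=st()
V=np.array(s['view']);c=-V[:3,:3].T@V[:3,3]
print('cam in tool',r.inv().apply(c-p).round(4),'\naxes in tool (rows x,y,z)\n',r.inv().apply(V[:3,:3]).round(3));print(r.as_matrix().round(3))
# above stack; camera offset
for psi in (90,-90):
    plan((.44,.31,.30,psi))
E
```

```text
cam in tool [ 0.0728 -0.0002 -0.0706] 
axes in tool (rows x,y,z)
 [[-0.     1.    -0.   ]
 [-0.959 -0.    -0.284]
 [-0.284  0.     0.959]]
[[ 0.92   0.392 -0.001]
 [ 0.392 -0.92   0.001]
 [-0.    -0.001 -1.   ]]
(0.44, 0.31, 0.3, 90) -> [[1.0526, -1.4247, 0.0083], [-0.0003, -0.0011, -1.7436]]
(0.44, 0.31, 0.3, -90) -> [[1.0526, -1.4247, 0.0083], [-0.0008, 0.0002, 0.2564]]
```

```bash
python3 -m creep '[[[0.8,-0.53,-0.04],[0,0,-0.9]],[[0.8,-0.53,-0.04],[0,0,-0.9]],[[0.8,-0.53,-0.04],[0,0,-0.9]],[[0.8,-0.53,-0.04],[0,0,-0.9]],[[0.8,-0.53,-0.04],[0,0,-0.9]],[[0.8,-0.53,-0.04],[0,0,-0.9]],[[0.8,-0.53,-0.04],[0,0,-0.9]],[[0.8,-0.53,-0.04],[0,0,-0.9]]]' 85 40
python3 - <<'E'
from h import *
plan((.40,.31,.30,90))
print(st()[2]['joints'])
E
```

```text
time_s: 1.15
eef_pos: [0.5003, -0.149, 0.3239]
orientation: [-1.925, -2.483, -0.0]
wrist_force: [0.9, -0.7, -0.5]
grip_width: 1.0
grasp_force: 0.0
(0.4, 0.31, 0.3, 90) -> [[0.939, 0.0343, 0.048], [0.0002, -0.0, -0.8398]]
[-2.89541550e-01  1.59037906e-01 -1.98928002e-01  1.21280182e+00
  2.36982235e-04  1.02960409e+00]
```

```bash
python3 -m creep '[[[0.92,-0.03,0.048],[0,0,-0.84]],[[0.92,-0.03,0.048],[0,0,-0.84]],[[0.92,-0.03,0.048],[0,0,-0.84]],[[0.92,-0.03,0.048],[0,0,-0.84]],[[0.92,-0.03,0.048],[0,0,-0.84]],[[0.92,-0.03,0.048],[0,0,-0.84]],[[0.92,-0.03,0.048],[0,0,-0.84]],[[0.92,-0.03,0.048],[0,0,-0.84]]]'
python3 - <<'E'
from h import *
s=snap('wrist','w1.png');import pickle;pickle.dump(s,open('w1.pkl','wb'))
print(st()[2]['joints'].round(2)); plan((.438,.312,.3,90))
E
```

```text
time_s: 2.15
eef_pos: [0.3715, 0.2938, 0.2995]
orientation: [-0.0, -3.141, -0.0]
wrist_force: [-0.4, -1.0, 0.2]
grip_width: 0.999
grasp_force: 0.0
[ 0.67  0.08 -0.35  1.15  0.    0.67]
(0.438, 0.312, 0.3, 90) -> [[-0.1334, 0.034, -0.0014], [0.001, -0.0008, -0.0004]]
```

View pics/w1.png

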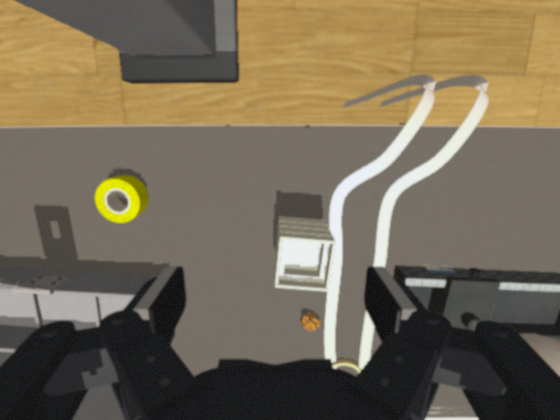

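The wrist view shows the stack's top rim at about (276–331, 236–291), tape at (121,200), and jasper at (310,320). I'll enlarge the stack and jasper for accurate corners.

```bash
python3 - <<'E'
from h import *
import pickle
s=pickle.load(open('w1.pkl','rb'));im=s['color']
cv2.imwrite('pics/w1z.png',cv2.resize(im[205:345,255:355],None,fx=4,fy=4,interpolation=cv2.INTER_CUBIC))
E
```

```text
(no output)
```

View pics/w1z.png

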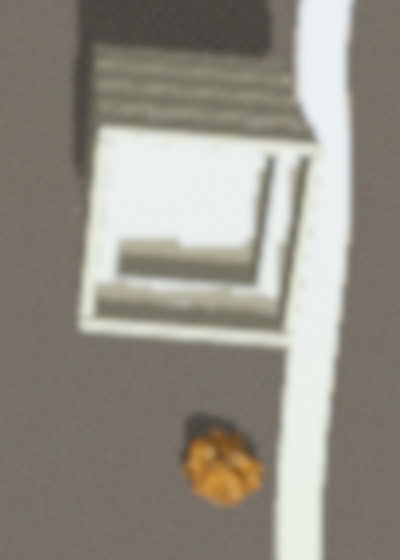

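The top rim corners in the crop are (99,128), (318,148), (292,346) and (80,330), and jasper is at (223,466).

```bash
python3 - <<'E'
from h import *
import pickle
s=pickle.load(open('w1.pkl','rb'))
P=[at(s,255+x/4,205+y/4,.086) for x,y in [(99,128),(318,148),(292,346),(80,330)]]
for p in P: print(p.round(4))
P=np.array(P);print(np.mean(P,0),[np.linalg.norm(P[i]-P[i-1]).round(4) for i in range(4)],[np.degrees(np.arctan2(*(P[i]-P[i-1])[1::-1])).round(1) for i in range(4)])
print('jas',at(s,255+223/4,205+466/4,.009))
E
```

```text
[0.4064 0.2991 0.086 ]
[0.4117 0.3533 0.086 ]
[0.467  0.3496 0.086 ]
[0.4622 0.2944 0.086 ]
[0.43685297 0.32409881 0.086     ] [np.float64(0.056), np.float64(0.0545), np.float64(0.0554), np.float64(0.0555)] [np.float64(175.2), np.float64(84.4), np.float64(-3.8), np.float64(-95.0)]
jas [0.55875547 0.34338699 0.009     ]
```

```bash
python3 - <<'E'
from h import *
plan((.437,.3235,.22,84.8),(.437,.3235,.145,84.8))
E
```

```text
(0.437, 0.3235, 0.22, 84.8) -> [[-0.1316, 0.0568, 0.1587], [0.001, -0.0008, 0.0574]]
(0.437, 0.3235, 0.145, 84.8) -> [[-0.1317, 0.0565, 0.3087], [0.001, -0.0008, 0.0574]]
```

```bash
python3 -m creep '[[[-0.13,0.057,0.16],[0,0,0.057]],[[-0.1316,0.057,0.16],[0,0,0.057]],[[-0.1316,0.057,0.16],[0,0,0.057]],[[-0.1316,0.057,0.25],[0,0,0.057]],[[-0.1316,0.057,0.308],[0,0,0.057]],[[-0.1316,0.057,0.308],[0,0,0.057]],[[-0.1316,0.057,0.308],[0,0,0.057]]]'
python3 -m creep '[[[0,0,0],[0,0,0]],[[0,0,0],[0,0,0]],[[0,0,0],[0,0,0]],[[0,0,0],[0,0,0]],[[0,0,0],[0,0,0]],[[0,0,0],[0,0,0]],[[0,0,0],[0,0,0]],[[0,0,0],[0,0,0]]]' 40 30
python3 - <<'E'
from h import *
snap('wrist','w2.png')
E
```

```text
time_s: 3.08
eef_pos: [0.4394, 0.3195, 0.1476]
orientation: [0.15, 3.137, 0.002]
wrist_force: [0.3, 0.3, 0.3]
grip_width: 0.999
grasp_force: 0.0
time_s: 4.08
eef_pos: [0.4397, 0.32, 0.1476]
orientation: [0.149, 3.136, 0.003]
wrist_force: [-1.1, -0.1, 6.8]
grip_width: 0.647
grasp_force: 30.9
```

View pics/w2.png

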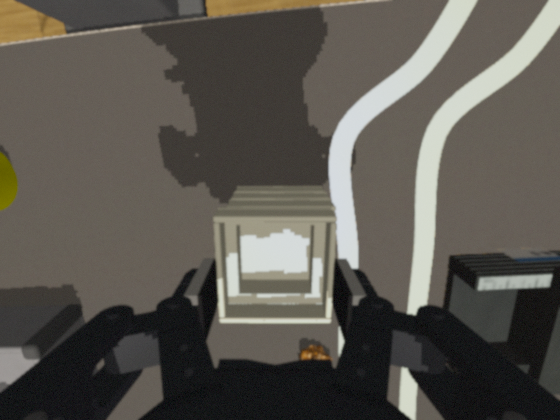

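The fingers hold the top collar at 55.3 mm, with the stack still straight. I'll lift gently.

```bash
python3 -m creep '[[[0,0,-0.02],[0,0,0]],[[0,0,-0.04],[0,0,0]],[[0,0,-0.06],[0,0,0]],[[0,0,-0.1],[0,0,0]],[[0,0,-0.16],[0,0,0]],[[0,0,-0.22],[0,0,0]],[[0,0,-0.22],[0,0,0]]]'
python3 - <<'E'
from h import *
snap('wrist','w3.png')
# case target cup1: case-frame (-4,82)
yaw=np.radians(-1.2);c=np.array([.532,.008])
for cx,cy in [(0,82),(0,-82)]:
    print(c+np.array([cx*np.cos(yaw)-cy*np.sin(yaw),cx*np.sin(yaw)+cy*np.cos(yaw)])/1000)
plan((.50,.09,.26,88.8))
E
```

```text
time_s: 5.0
eef_pos: [0.4401, 0.3202, 0.2589]
orientation: [0.149, 3.134, 0.005]
wrist_force: [0.1, 0.2, -1.1]
grip_width: 0.647
grasp_force: 32.1
[0.53371728 0.08998202]
[ 0.53028272 -0.07398202]
(0.5, 0.09, 0.26, 88.8) -> [[-0.1643, -0.4457, -0.0061], [0.001, 0.0013, -0.0473]]
```

View pics/w3.png

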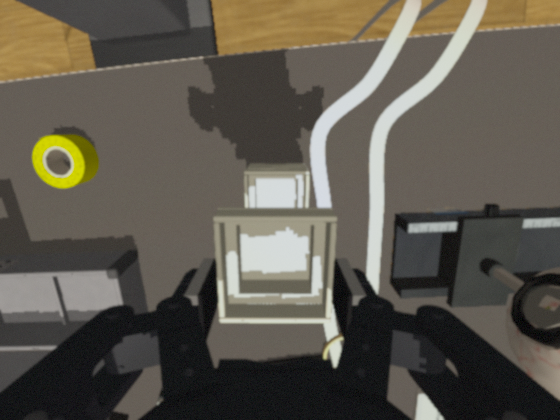

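Only one cup came up and three remain nested. Next I'll look at the case from above on the way.

```bash
python3 - <<'E'
from h import *
plan((.42,.03,.32,88.8))
E
```

```text
(0.42, 0.03, 0.32, 88.8) -> [[-0.0167, -0.5802, -0.1266], [0.001, 0.0013, -0.0473]]
```

```bash
python3 -m creep '[[[-0.017,-0.1,-0.12],[0,0,-0.047]],[[-0.017,-0.2,-0.127],[0,0,-0.047]],[[-0.017,-0.3,-0.127],[0,0,-0.047]],[[-0.017,-0.4,-0.127],[0,0,-0.047]],[[-0.017,-0.5,-0.127],[0,0,-0.047]],[[-0.017,-0.58,-0.127],[0,0,-0.047]],[[-0.017,-0.58,-0.127],[0,0,-0.047]],[[-0.017,-0.58,-0.127],[0,0,-0.047]]]'
python3 - <<'E'
from h import *
import pickle
s=snap('wrist','w4.png');pickle.dump(s,open('w4.pkl','wb'))
im=s['color'];cv2.imwrite('pics/w4z.png',cv2.resize(im[100:,:],(800,457)))
E
```

```text
time_s: 6.05
eef_pos: [0.4195, 0.03, 0.3188]
orientation: [-0.034, -3.14, -0.001]
wrist_force: [-0.5, 0.5, -0.1]
grip_width: 0.644
grasp_force: 32.2
```

View pics/w4.png

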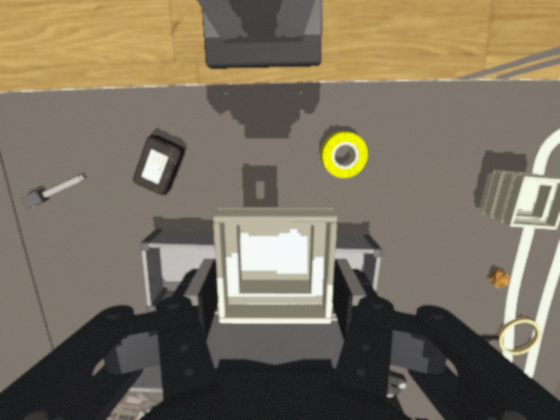

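The near case corners are at about (144,235) and (381,245). The pin's grip is at (34,198) and its tip at (85,177). I'll zoom in on both corners and the pin.

```bash
python3 - <<'E'
from h import *
import pickle
s=pickle.load(open('w4.pkl','rb'));im=s['color']
f=lambda x,y,w,h:cv2.resize(im[y:y+h,x:x+w],None,fx=5,fy=5,interpolation=cv2.INTER_CUBIC)
a=f(130,220,75,60);b=f(340,220,75,60);c=f(10,160,90,55)
o=np.zeros((590,760,3),np.uint8);o[:300,:375]=a;o[:300,380:755]=b;o[305:580,:450]=c
cv2.imwrite('pics/w4z.png',o)
E
```

```text
(no output)
```

View pics/w4z.png

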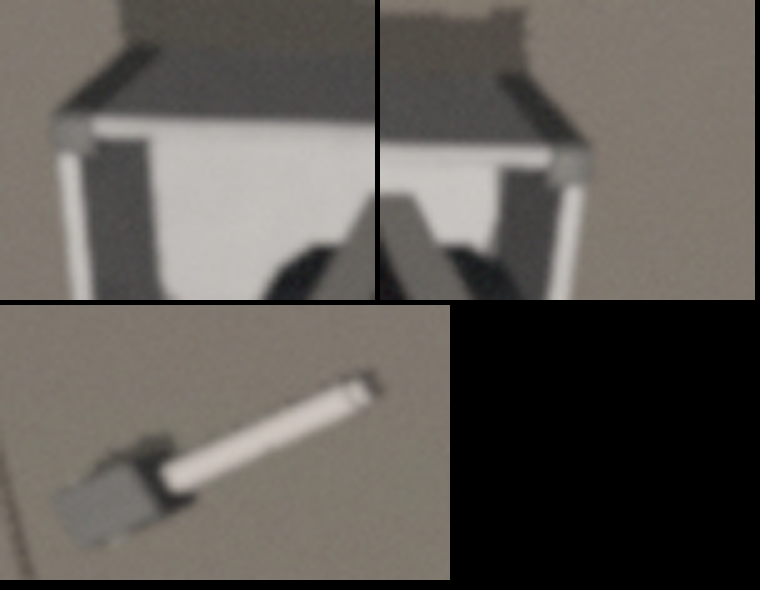

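```bash
python3 - <<'E'
from h import *
import pickle
s=pickle.load(open('w4.pkl','rb'))
r=at(s,141.6,243,.052);l=at(s,381.8,249.6,.052);print(l,r,np.linalg.norm(l-r))
y=(l-r)/np.linalg.norm(l-r);x=np.array([y[1],-y[0],0]);yaw=np.degrees(np.arctan2(x[1],x[0]));c=(l+r)/2+x*.047
print('case',c,yaw)
g=at(s,31,199.6,.016);t=at(s,83,176.5,.006);print('pin',g,t,np.linalg.norm((t-g)[:2]),np.degrees(np.arctan2(*(t-g)[1::-1])))
C=lambda a,b:c+x*a+y*b
for q in [(0,84),(0,-84)]: print(q,C(*[v/1000 for v in q]).round(4))
p=C(.0,.084);plan((p[0],p[1],.30,90+yaw),(p[0],p[1],.12,90+yaw))
print(st()[0])
E
```

```text
[0.49311606 0.15591449 0.052     ] [ 0.47848815 -0.12834016  0.052     ] 0.28463078615459175
case [0.53274    0.01137171 0.052     ] -2.945876347451491
pin [ 0.43085334 -0.27963637  0.016     ] [ 0.40480315 -0.21240632  0.006     ] 0.07210057192309893 111.18027409987037
(0, 84) [0.5371 0.0953 0.052 ]
(0, -84) [ 0.5284 -0.0725  0.052 ]
(np.float64(0.5370569733129474), np.float64(0.09526070801027842), 0.3, np.float64(87.05412365254851)) -> [[-0.2322, 0.1345, 0.0375], [0.0002, -0.0006, 0.0196]]
(np.float64(0.5370569733129474), np.float64(0.09526070801027842), 0.12, np.float64(87.05412365254851)) -> [[-0.2325, 0.1344, 0.3975], [0.0002, -0.0006, 0.0196]]
[0.41961334 0.03040119 0.31884901]
```

```bash
python3 -m creep '[[[-0.1,0.06,0.03],[0,0,0.02]],[[-0.2,0.12,0.037],[0,0,0.02]],[[-0.232,0.134,0.037],[0,0,0.02]],[[-0.232,0.134,0.12],[0,0,0.02]],[[-0.232,0.134,0.22],[0,0,0.02]],[[-0.232,0.134,0.32],[0,0,0.02]],[[-0.232,0.134,0.397],[0,0,0.02]],[[-0.232,0.134,0.397],[0,0,0.02]]]'
python3 -m creep '[[[0,0,0.015],[0,0,0]],[[0,0,0.025],[0,0,0]],[[0,0,0.035],[0,0,0]],[[0,0,0.035],[0,0,0]]]'
```

```text
time_s: 7.1
eef_pos: [0.5343, 0.0952, 0.1177]
orientation: [-0.079, -3.134, 0.002]
wrist_force: [0.4, -0.3, -0.9]
grip_width: 0.643
grasp_force: 32.2
time_s: 7.6
eef_pos: [0.5372, 0.0942, 0.1036]
orientation: [0.083, 3.14, 0.0]
wrist_force: [0.6, -0.8, 0.3]
grip_width: 0.645
grasp_force: 32.2
```

```bash
python3 -m creep '[[[0,0,0.004],[0,0,0]],[[0,0,0.006],[0,0,0]],[[0,0,0.008],[0,0,0]],[[0,0,0.008],[0,0,0]]]'
```

```text
time_s: 8.1
eef_pos: [0.5372, 0.0943, 0.0997]
orientation: [0.083, 3.14, -0.0]
wrist_force: [-1.2, 1.0, 2.7]
grip_width: 0.639
grasp_force: 32.6
```

```bash
python3 -m creep '[[[0,0,0],[0,0,0]],[[0,0,0],[0,0,0]],[[0,0,0],[0,0,0]],[[0,0,-0.08],[0,0,0]],[[0,0,-0.2],[0,0,0]],[[0,0,-0.3],[0,0,0]],[[0,0,-0.3],[0,0,0]]]' 67 30
python3 - <<'E'
from h import *
import pickle
s=snap('wrist','w5.png');pickle.dump(s,open('w5.pkl','wb'))
plan((.4385,.3215,.23,84.8),(.4385,.3215,.127,84.8))
E
```

```text
time_s: 8.98
eef_pos: [0.5397, 0.0948, 0.254]
orientation: [0.083, 3.132, 0.003]
wrist_force: [-0.4, 0.1, 0.3]
grip_width: 0.783
grasp_force: 0.0
(0.4385, 0.3215, 0.23, 84.8) -> [[0.2236, 0.4428, 0.0423], [0.0007, 0.0027, 0.0242]]
(0.4385, 0.3215, 0.127, 84.8) -> [[0.2245, 0.4426, 0.2483], [0.0007, 0.0027, 0.0242]]
```

View pics/w5.png

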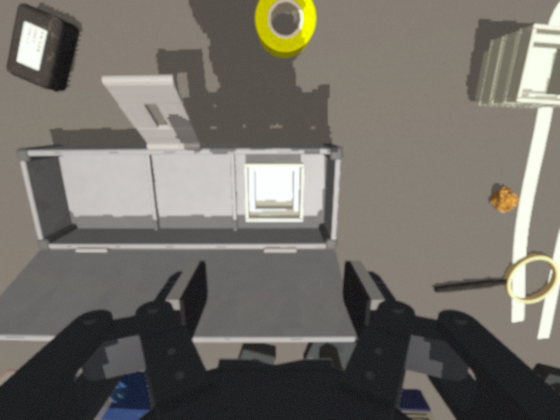

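Cup 1 stands in the +y compartment (rim 245–304, 164–221). The whole case and the lid are visible, and the stack is undisturbed on the right with its left rim corners at (533,27) and (519,106).

```bash
python3 - <<'E'
from h import *
import pickle
s=pickle.load(open('w5.pkl','rb'))
for n,u,v,z in [('NR',20,150,.052),('NL',342,148,.052),('FL',338,248,.052),('FR',39,246,.052),('cupTL',245,164,.038),('cupTR',302,164,.038),('cupBR',304,220,.038),('cupBL',246,221,.038),('stTL',533,27,.068),('stBL',519,106,.068),('jas',504,200,.009),('lensend',436,288,.005)]:
    print(n,at(s,u,v,z).round(4))
E
```

```text
NR [ 0.4783 -0.1272  0.052 ]
NL [0.4928 0.1564 0.052 ]
FL [0.5867 0.1536 0.052 ]
FR [ 0.5696 -0.1353  0.052 ]
cupTL [0.5039 0.0697 0.038 ]
cupTR [0.5068 0.1225 0.038 ]
cupBR [0.5614 0.1229 0.038 ]
cupBL [0.5594 0.0662 0.038 ]
stTL [0.4078 0.2977 0.068 ]
stBL [0.4647 0.2956 0.068 ]
jas [0.5599 0.3408 0.009 ]
lensend [0.6651 0.2797 0.005 ]
```

```bash
python3 -m creep '[[[0.05,0.1,0.0],[0,0,0.02]],[[0.1,0.2,0.02],[0,0,0.024]],[[0.15,0.3,0.04],[0,0,0.024]],[[0.2,0.4,0.04],[0,0,0.024]],[[0.224,0.443,0.04],[0,0,0.024]],[[0.224,0.443,0.04],[0,0,0.024]],[[0.224,0.443,0.04],[0,0,0.024]]]' 85 30
```

```text
time_s: 9.9
eef_pos: [0.4366, 0.3206, 0.2282]
orientation: [-0.142, -3.137, 0.003]
wrist_force: [0.2, -0.3, -0.5]
grip_width: 0.991
grasp_force: 0.0
```

```bash
python3 -m creep '[[[-0.002,0.004,0.08],[0,0,0]],[[-0.002,0.004,0.15],[0,0,0]],[[-0.002,0.004,0.203],[0,0,0]],[[-0.002,0.004,0.203],[0,0,0]],[[-0.002,0.004,0.203],[0,0,0]]]'
python3 -m creep '[[[0,0,0],[0,0,0]],[[0,0,0],[0,0,0]],[[0,0,0],[0,0,0]],[[0,0,0],[0,0,0]],[[0,0,0],[0,0,0]],[[0,0,0],[0,0,0]]]' 40 30
python3 -m creep '[[[0,0,-0.02],[0,0,0]],[[0,0,-0.04],[0,0,0]],[[0,0,-0.06],[0,0,0]],[[0,0,-0.1],[0,0,0]],[[0,0,-0.2],[0,0,0]],[[0,0,-0.26],[0,0,0]],[[0,0,-0.26],[0,0,0]]]'
python3 - <<'E'
from h import *
snap('wrist','w6.png')
plan((.50,-.06,.27,87.1))
E
```

```text
time_s: 10.52
eef_pos: [0.4389, 0.3229, 0.1287]
orientation: [0.144, 3.138, 0.001]
wrist_force: [-0.5, 0.0, 0.7]
grip_width: 0.997
grasp_force: 0.0
time_s: 11.28
eef_pos: [0.4389, 0.3237, 0.1293]
orientation: [0.142, 3.136, 0.002]
wrist_force: [-0.7, -1.4, 5.7]
grip_width: 0.647
grasp_force: 31.2
time_s: 12.15
eef_pos: [0.4395, 0.3243, 0.2612]
orientation: [0.142, 3.134, 0.006]
wrist_force: [-0.1, -0.2, 0.3]
grip_width: 0.648
grasp_force: 32.2
(0.5, -0.06, 0.27, 87.1) -> [[-0.1915, -0.7532, -0.0224], [0.0012, 0.0013, -0.0253]]
```

View pics/w6.png

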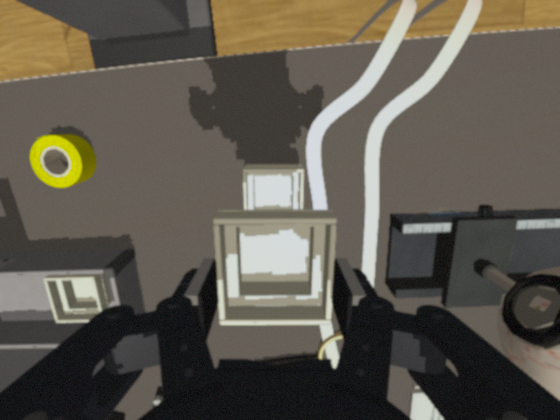

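One cup is held and two stay nested. I'll take it over to the -y compartment.

```bash
python3 -m creep '[[[-0.03,-0.1,-0.03],[0,0,-0.02]],[[-0.07,-0.2,-0.04],[0,0,-0.025]],[[-0.12,-0.3,-0.04],[0,0,-0.025]],[[-0.16,-0.4,-0.04],[0,0,-0.025]],[[-0.2,-0.5,-0.04],[0,0,-0.025]],[[-0.22,-0.6,-0.04],[0,0,-0.025]],[[-0.24,-0.7,-0.04],[0,0,-0.025]],[[-0.25,-0.776,-0.04],[0,0,-0.025]]]'
python3 - <<'E'
from h import *
plan((.529,-.0725,.28,87.1),(.529,-.0725,.108,87.1))
E
```

```text
time_s: 13.2
eef_pos: [0.5268, -0.0764, 0.2763]
orientation: [-0.082, -3.138, -0.0]
wrist_force: [0.6, 0.6, -0.3]
grip_width: 0.644
grasp_force: 32.2
(0.529, -0.0725, 0.28, 87.1) -> [[-0.004, 0.008, -0.0074], [0.0, -0.0016, -0.0011]]
(0.529, -0.0725, 0.108, 87.1) -> [[-0.0048, 0.0079, 0.3366], [0.0, -0.0016, -0.0011]]
```

```bash
python3 -m creep '[[[-0.004,0.004,0.0],[0,0,0]],[[-0.004,0.004,0.08],[0,0,0]],[[-0.004,0.004,0.18],[0,0,0]],[[-0.004,0.004,0.28],[0,0,0]],[[-0.004,0.004,0.334],[0,0,0]],[[-0.004,0.004,0.34],[0,0,0]],[[-0.004,0.004,0.34],[0,0,0]]]'
python3 -m creep '[[[0,0,0.004],[0,0,0]],[[0,0,0.008],[0,0,0]],[[0,0,0.010],[0,0,0]],[[0,0,0.010],[0,0,0]]]'
```

```text
time_s: 14.08
eef_pos: [0.5299, -0.0719, 0.1082]
orientation: [-0.079, -3.141, -0.0]
wrist_force: [-1.0, -0.2, -0.1]
grip_width: 0.645
grasp_force: 32.2
time_s: 14.58
eef_pos: [0.5297, -0.0726, 0.103]
orientation: [0.081, 3.14, 0.0]
wrist_force: [-0.4, -1.0, 0.0]
grip_width: 0.639
grasp_force: 32.2
```

Another 4 mm down, then release and lift. Then I'll measure the cups and jasper by color.

```bash
python3 -m creep '[[[0,0,0.004],[0,0,0]],[[0,0,0.008],[0,0,0]],[[0,0,0.009],[0,0,0]],[[0,0,0.009],[0,0,0]]]'
python3 -m creep '[[[0,0,0],[0,0,0]],[[0,0,0],[0,0,0]],[[0,0,0],[0,0,0]],[[0,0,-0.08],[0,0,0]],[[0,0,-0.2],[0,0,0]],[[0,0,-0.34],[0,0,0]],[[0,0,-0.34],[0,0,0]]]' 67 30
python3 - <<'E'
from h import *
import pickle
s=snap('wrist','w7.png');pickle.dump(s,open('w7.pkl','wb'))
im=s['color'];h=cv2.cvtColor(im,cv2.COLOR_BGR2HSV)
for n,lo,hi,z in [('jas',(5,130,80),(18,255,255),.009),('sod',(110,80,30),(130,255,200),.012)]:
    m=cv2.inRange(h,lo,hi);k,l,stt,ce=cv2.connectedComponentsWithStats(m)
    for i in range(1,k):
        if stt[i,4]>40: print(n,stt[i],ce[i],at(s,*ce[i],z).round(4))
g=im.min(2);m=(g>195).astype(np.uint8);k,l,stt,ce=cv2.connectedComponentsWithStats(m)
for i in range(1,k):
    if stt[i,4]>300: print('white',stt[i],ce[i].round(1),at(s,*ce[i],.03).round(3))
E
```

```text
time_s: 15.08
eef_pos: [0.5297, -0.0726, 0.0993]
orientation: [0.08, 3.14, -0.0]
wrist_force: [-3.2, 1.5, 11.5]
grip_width: 0.644
grasp_force: 33.3
time_s: 15.95
eef_pos: [0.5322, -0.0729, 0.2733]
orientation: [0.08, 3.132, -0.001]
wrist_force: [0.8, -0.7, 0.2]
grip_width: 0.786
grasp_force: 0.0
sod [431 396  18  24 254] [439.37795276 410.84645669] [0.8664 0.1463 0.012 ]
white [366  79  63   6 302] [394.7  81.7] [0.429 0.046 0.03 ]
white [ 226  152   83   65 3815] [265.6 183. ] [ 0.521 -0.082  0.03 ]
white [ 311  153   70   58 1937] [337.  187.9] [ 0.53  -0.008  0.03 ]
white [ 410  161   62   54 1789] [436.8 182.9] [0.529 0.096 0.03 ]
```

```bash
python3 -m creep '[[[0.03,-0.1,0],[0,0,0]],[[0.06,-0.2,0],[0,0,0]],[[0.09,-0.3,0],[0,0,0]],[[0.11,-0.4,0.02],[0,0,0]],[[0.13,-0.5,0.04],[0,0,0]],[[0.13,-0.6,0.04],[0,0,0]],[[0.13,-0.6,0.04],[0,0,0]],[[0.13,-0.6,0.04],[0,0,0]]]' 85 30
cat >> h.py <<'E'
def blobs(s,lo,hi,z,amin=60,roi=None):
    m=cv2.inRange(cv2.cvtColor(s['color'],cv2.COLOR_BGR2HSV),lo,hi)
    k,l,t,ce=cv2.connectedComponentsWithStats(m);out=[]
    for i in range(1,k):
        if t[i,4]>amin:
            ys,xs=np.where(l==i);q=np.array([at(s,x,y,z)[:2] for x,y in zip(xs,ys)]);q0=q.mean(0)
            w,v=np.linalg.eigh(np.cov((q-q0).T))
            print(t[i],at(s,*ce[i],z).round(4),'long axis deg',np.degrees(np.arctan2(v[1,1],v[0,1])).round(0),'ext',(np.sqrt(w)*4000).round(1))
E
python3 - <<'E'
from h import *
import pickle
s=snap('wrist','w8.png');pickle.dump(s,open('w8.pkl','wb'));print(st()[0])
blobs(s,(108,60,20),(132,255,220),.010)
E
```

```text
time_s: 17.0
eef_pos: [0.4487, -0.368, 0.2466]
orientation: [-0.081, -3.138, -0.004]
wrist_force: [-0.3, 1.2, -0.4]
grip_width: 0.995
grasp_force: 0.0
[ 0.44897078 -0.36763981  0.24708372]
[244 246  24  21 373] [ 0.5126 -0.3913  0.01  ] long axis deg 75.0 ext [24.9 27.6]
```

```bash
python3 - <<'E'
from h import *
plan((.512,-.391,.15,87.1),(.512,-.391,.077,87.1))
E
```

```text
(0.512, -0.391, 0.15, 87.1) -> [[-0.1286, -0.0406, 0.1939], [0.0011, -0.0012, -0.0]]
(0.512, -0.391, 0.077, 87.1) -> [[-0.1289, -0.0409, 0.3399], [0.0011, -0.0012, -0.0]]
```

```bash
python3 -m creep '[[[-0.1,-0.03,0.08],[0,0,0]],[[-0.128,-0.041,0.14],[0,0,0]],[[-0.129,-0.041,0.2],[0,0,0]],[[-0.129,-0.041,0.26],[0,0,0]],[[-0.129,-0.041,0.31],[0,0,0]],[[-0.129,-0.041,0.34],[0,0,0]],[[-0.129,-0.041,0.34],[0,0,0]],[[-0.129,-0.041,0.34],[0,0,0]]]'
python3 -m creep '[[[0,0,0],[0,0,0]],[[0,0,0],[0,0,0]],[[0,0,0],[0,0,0]],[[0,0,0],[0,0,0]],[[0,0,0],[0,0,0]],[[0,0,0],[0,0,0]],[[0,0,0],[0,0,0]]]' 10 25
```

```text
time_s: 18.05
eef_pos: [0.5135, -0.3926, 0.0795]
orientation: [0.08, 3.139, -0.001]
wrist_force: [0.1, 0.5, 0.3]
grip_width: 0.995
grasp_force: 0.0
time_s: 18.92
eef_pos: [0.513, -0.3928, 0.0789]
orientation: [0.08, 3.14, -0.001]
wrist_force: [-1.1, 1.0, 5.7]
grip_width: 0.325
grasp_force: 24.5
```

Sodalite is held at 27.7 mm. I'll take it to cup 2.

```bash
python3 -m creep '[[[0,0,-0.08],[0,0,0]],[[0,0,-0.2],[0,0,0]],[[0,0.05,-0.29],[0,0,0]],[[-0.01,0.15,-0.3],[0,0,0]],[[-0.02,0.26,-0.3],[0,0,0]],[[-0.03,0.37,-0.3],[0,0,0]],[[-0.05,0.48,-0.3],[0,0,0]],[[-0.06,0.6,-0.3],[0,0,0]]]'
python3 - <<'E'
from h import *
plan((.528,-.0725,.20,87.1),(.528,-.0725,.1145,87.1))
E
```

```text
time_s: 19.92
eef_pos: [0.5583, -0.0929, 0.2282]
orientation: [0.081, 3.14, 0.0]
wrist_force: [0.0, -1.1, 0.1]
grip_width: 0.33
grasp_force: 24.9
(0.528, -0.0725, 0.2, 87.1) -> [[0.0627, 0.0375, 0.0563], [0.0001, 0.0002, -0.0007]]
(0.528, -0.0725, 0.1145, 87.1) -> [[0.0628, 0.0375, 0.2273], [0.0001, 0.0002, -0.0007]]
```

```bash
python3 -m creep '[[[0.062,0.03,0.0],[0,0,0]],[[0.062,0.03,0.0],[0,0,0]],[[0.062,0.03,0.05],[0,0,0]],[[0.062,0.03,0.05],[0,0,0]]]'
python3 - <<'E'
from h import *
import pickle
s=snap('wrist','w9.png');pickle.dump(s,open('w9.pkl','wb'))
plan((.528,-.0725,.15,87.1),(.528,-.0725,.1145,87.1))
E
```

```text
time_s: 20.42
eef_pos: [0.527, -0.0783, 0.2019]
orientation: [-0.081, -3.138, -0.001]
wrist_force: [0.8, 0.3, 0.3]
grip_width: 0.328
grasp_force: 24.9
(0.528, -0.0725, 0.15, 87.1) -> [[-0.0003, 0.0119, 0.1058], [0.0001, -0.001, -0.0009]]
(0.528, -0.0725, 0.1145, 87.1) -> [[-0.0004, 0.0119, 0.1768], [0.0001, -0.001, -0.0009]]
```

```bash
python3 -m creep '[[[-0.001,0.011,0.04],[0,0,0]],[[-0.001,0.011,0.09],[0,0,0]],[[-0.001,0.011,0.14],[0,0,0]],[[-0.001,0.011,0.172],[0,0,0]],[[-0.001,0.011,0.172],[0,0,0]],[[-0.001,0.011,0.172],[0,0,0]]]'
```

```text
time_s: 21.22
eef_pos: [0.5295, -0.0727, 0.1183]
orientation: [0.081, 3.139, -0.0]
wrist_force: [-0.4, -0.7, -0.2]
grip_width: 0.327
grasp_force: 24.9
```

```bash
python3 -m creep '[[[0.003,0,0.004],[0,0,0]],[[0.003,0,0.006],[0,0,0]],[[0.003,0,0.007],[0,0,0]],[[0.003,0,0.007],[0,0,0]]]'
python3 -m creep '[[[0,0,0],[0,0,0]],[[0,0,0],[0,0,0]],[[0,0,0],[0,0,0]],[[0,0,0],[0,0,0]],[[0,0,-0.08],[0,0,0]],[[0,0,-0.2],[0,0,0]],[[0,0,-0.3],[0,0,0]],[[0,0,-0.3],[0,0,0]]]' 60 25
python3 - <<'E'
from h import *
import pickle
s=snap('wrist','w10.png');pickle.dump(s,open('w10.pkl','wb'))
blobs(s,(108,60,20),(132,255,220),.02)
cv2.imwrite('pics/w10z.png',cv2.resize(s['color'][100:260,180:460],None,fx=2.8,fy=2.8,interpolation=cv2.INTER_CUBIC))
E
```

```text
time_s: 21.72
eef_pos: [0.5272, -0.0724, 0.114]
orientation: [0.08, 3.14, -0.0]
wrist_force: [-0.3, -0.7, -0.6]
grip_width: 0.33
grasp_force: 24.9
time_s: 22.72
eef_pos: [0.5297, -0.0727, 0.2685]
orientation: [0.08, 3.132, -0.001]
wrist_force: [0.5, -0.5, -0.5]
grip_width: 0.708
grasp_force: 0.0
[264 180  23  20 317] [ 0.526  -0.0717  0.02  ] long axis deg 72.0 ext [21.3 26.1]
[433 406  15  14 114] [0.8551 0.1386 0.02  ] long axis deg -153.0 ext [16.9 27.5]
```

View pics/w10z.png

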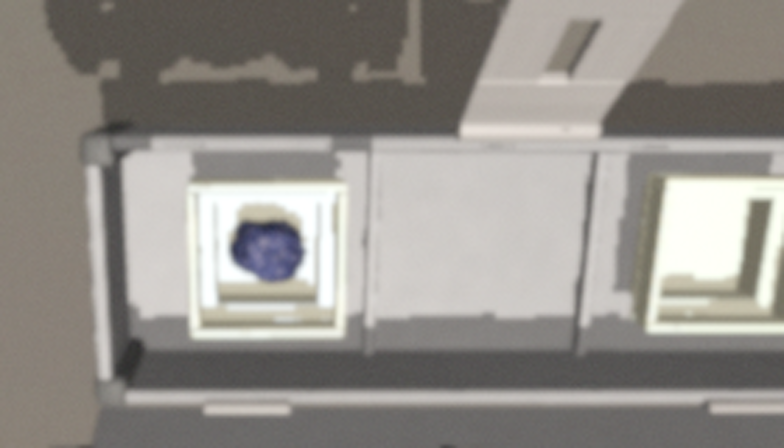

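Sodalite lies inside cup 2, level in the hollow. Now jasper.

```bash
python3 -m creep '[[[0.01,0.1,-0.03],[0,0,0]],[[0.03,0.2,-0.03],[0,0,0]],[[0.04,0.3,-0.03],[0,0,0]],[[0.06,0.42,-0.03],[0,0,0]],[[0.08,0.54,0],[0,0,0]],[[0.1,0.66,0.03],[0,0,0]],[[0.1,0.77,0.03],[0,0,0]],[[0.1,0.77,0.03],[0,0,0]]]' 85 25
python3 - <<'E'
from h import *
import pickle
s=snap('wrist','w11.png');pickle.dump(s,open('w11.pkl','wb'));print(st()[0])
blobs(s,(4,120,60),(18,255,255),.009)
plan((.559,.342,.14,87.1),(.559,.342,.075,87.1))
E
```

```text
time_s: 23.78
eef_pos: [0.4958, 0.3177, 0.2465]
orientation: [-0.073, -3.138, 0.001]
wrist_force: [1.0, -0.8, 0.1]
grip_width: 1.001
grasp_force: 0.0
[0.49580669 0.31567338 0.2466852 ]
[289 241  25  24 433] [0.5588 0.3424 0.009 ] long axis deg -143.0 ext [24.2 29.3]
(0.559, 0.342, 0.14, 87.1) -> [[-0.1243, 0.0591, 0.2129], [-0.0013, -0.0017, 0.0016]]
(0.559, 0.342, 0.075, 87.1) -> [[-0.1246, 0.0594, 0.3429], [-0.0013, -0.0017, 0.0016]]
```

```bash
python3 -m creep '[[[-0.08,0.03,0.03],[0,0,-0.11]],[[-0.124,0.056,0.08],[0,0,-0.22]],[[-0.124,0.056,0.14],[0,0,-0.33]],[[-0.124,0.056,0.2],[0,0,-0.44]],[[-0.124,0.056,0.26],[0,0,-0.44]],[[-0.124,0.056,0.31],[0,0,-0.44]],[[-0.124,0.056,0.335],[0,0,-0.44]],[[-0.124,0.056,0.335],[0,0,-0.44]]]'
python3 - <<'E'
from h import *
plan((.559,.342,.076,126.5))
E
```

```text
time_s: 24.82
eef_pos: [0.5597, 0.3381, 0.0804]
orientation: [0.986, -2.98, 0.001]
wrist_force: [1.4, 0.4, 0.4]
grip_width: 0.997
grasp_force: 0.0
(0.559, 0.342, 0.076, 126.5) -> [[-0.0036, 0.0072, 0.0088], [0.0001, -0.0016, 0.0012]]
```

```bash
python3 -m creep '[[[-0.003,0.006,0.009],[0,0,0]],[[-0.003,0.006,0.009],[0,0,0]],[[-0.003,0.006,0.009],[0,0,0]]]'
python3 -m creep '[[[0,0,0],[0,0,0]],[[0,0,0],[0,0,0]],[[0,0,0],[0,0,0]],[[0,0,0],[0,0,0]],[[0,0,0],[0,0,0]],[[0,0,0],[0,0,0]],[[0,0,0],[0,0,0]]]' 8 25
python3 -m creep '[[[0,0,-0.04],[0,0,0.0]],[[0,0,-0.12],[0,0,0.1]],[[0,0,-0.24],[0,0,0.2]],[[0,0,-0.3],[0,0,0.3]],[[0,0,-0.3],[0,0,0.44]],[[0,0,-0.3],[0,0,0.44]]]'
python3 - <<'E'
from h import *
plan((.533,.0953,.22,87.1),(.533,.0953,.1145,87.1))
E
```

```text
time_s: 25.2
eef_pos: [0.56, 0.3431, 0.0776]
orientation: [-0.988, 2.981, 0.0]
wrist_force: [0.1, -1.1, 0.4]
grip_width: 0.996
grasp_force: 0.0
time_s: 26.08
eef_pos: [0.5598, 0.3428, 0.077]
orientation: [-0.988, 2.982, -0.0]
wrist_force: [0.1, -0.1, 2.0]
grip_width: 0.267
grasp_force: 24.4
time_s: 26.82
eef_pos: [0.5597, 0.3428, 0.227]
orientation: [0.08, 3.14, 0.0]
wrist_force: [-0.7, -0.3, 0.1]
grip_width: 0.266
grasp_force: 24.3
(0.533, 0.0953, 0.22, 87.1) -> [[0.0282, -0.497, 0.014], [0.0001, 0.0002, -0.0002]]
(0.533, 0.0953, 0.1145, 87.1) -> [[0.0282, -0.4971, 0.225], [0.0001, 0.0002, -0.0002]]
```

```bash
python3 -m creep '[[[0.005,-0.1,0],[0,0,0]],[[0.01,-0.2,0],[0,0,0]],[[0.015,-0.3,0],[0,0,0]],[[0.02,-0.4,0],[0,0,0]],[[0.028,-0.48,0],[0,0,0]],[[0.028,-0.497,0],[0,0,0]],[[0.028,-0.497,0.05],[0,0,0]],[[0.028,-0.497,0.1],[0,0,0]]]'
python3 -m creep '[[[0,0,0.04],[0,0,0]],[[0,0,0.08],[0,0,0]],[[0,0,0.11],[0,0,0]],[[0,0,0.12],[0,0,0]],[[0,0,0.12],[0,0,0]]]'
python3 - <<'E'
from h import *
plan((.533,.0953,.113,87.1))
E
```

```text
time_s: 27.82
eef_pos: [0.5332, 0.0957, 0.1761]
orientation: [0.077, 3.14, 0.001]
wrist_force: [0.3, 0.2, 0.4]
grip_width: 0.267
grasp_force: 24.4
time_s: 28.45
eef_pos: [0.533, 0.0955, 0.1168]
orientation: [-0.079, -3.14, 0.0]
wrist_force: [0.5, -0.4, -0.8]
grip_width: 0.266
grasp_force: 24.4
(0.533, 0.0953, 0.113, 87.1) -> [[-0.0, -0.0004, 0.0075], [-0.0, -0.0003, 0.0001]]
```

```bash
python3 -m creep '[[[0,0,0.004],[0,0,0]],[[0,0,0.007],[0,0,0]],[[0,0,0.007],[0,0,0]],[[0,0,0.007],[0,0,0]]]'
python3 -m creep '[[[0,0,0],[0,0,0]],[[0,0,0],[0,0,0]],[[0,0,0],[0,0,0]],[[0,0,0],[0,0,0]],[[0,0,-0.08],[0,0,0]],[[0,0,-0.2],[0,0,0]],[[0,0,-0.32],[0,0,0]],[[0,0,-0.32],[0,0,0]]]' 60 25
python3 - <<'E'
from h import *
import pickle
s=snap('wrist','w12.png');pickle.dump(s,open('w12.pkl','wb'));print(st()[0])
blobs(s,(4,120,60),(18,255,255),.016)
blobs(s,(108,60,20),(132,255,220),.02)
E
```

```text
time_s: 28.95
eef_pos: [0.5331, 0.0953, 0.1136]
orientation: [0.08, 3.14, 0.0]
wrist_force: [0.8, -0.7, 0.1]
grip_width: 0.262
grasp_force: 24.4
time_s: 29.95
eef_pos: [0.5358, 0.0958, 0.2789]
orientation: [0.08, 3.131, 0.003]
wrist_force: [-0.1, -0.1, -0.4]
grip_width: 0.701
grasp_force: 0.0
[0.53445064 0.09560111 0.2760981 ]
[264 176  20  25 350] [0.5349 0.0951 0.016 ] long axis deg -171.0 ext [20.6 27.4]
[108 181  26  18 351] [ 0.5259 -0.0725  0.02  ] long axis deg 92.0 ext [20.9 28.8]
[ 85 364  12  14  67] [ 0.768  -0.1645  0.02  ] long axis deg 137.0 ext [10.7 27.5]
[118 367  43  33 903] [ 0.8    -0.0992  0.02  ] long axis deg 134.0 ext [47.6 69.5]
[390 377  29  19 382] [0.8203 0.2586 0.02  ] long axis deg 51.0 ext [30.1 43.3]
```

Jasper sits at the centre of cup 1. Now the angles of the lid and hasp, from the earlier picture w5: the lid's free edge is at row ~340 near column 300, and the hasp's end corners are at (106,77) and (176,77).

```bash
cat >> h.py <<'E'
yaw=np.radians(-2.9);c0=np.array([.5325,.0117])
def C(x,y,z): # case frame mm -> world m
    x,y,z=x/1e3,y/1e3,z/1e3
    return np.array([c0[0]+x*np.cos(yaw)-y*np.sin(yaw),c0[1]+x*np.sin(yaw)+y*np.cos(yaw),z])
E
python3 - <<'E'
from h import *
import pickle
s=pickle.load(open('w5.pkl','rb'))
for th in (1.75,1.85,1.95,2.05,2.1):
    print(th,np.round(proj(s,C(47-94*np.cos(th),143,52+94*np.sin(th)))),np.round(proj(s,C(47-94*np.cos(th),60,52+94*np.sin(th)))))
for th in (1.9,2.0,2.1,2.2): print(th,[np.round(proj(s,C(-50+74*np.cos(th),y,58+74*np.sin(th)))) for y in(-22,22)])
E
```

```text
1.75 [361. 323.] [240. 324.]
1.85 [359. 333.] [241. 333.]
1.95 [357. 340.] [242. 341.]
2.05 [355. 346.] [243. 347.]
2.1 [353. 349.] [243. 349.]
1.9 [array([102., 115.]), array([173., 114.])]
2.0 [array([102., 103.]), array([173., 102.])]
2.1 [array([104.,  92.]), array([174.,  91.])]
2.2 [array([106.,  82.]), array([175.,  82.])]
```

```bash
python3 - <<'E'
from h import *
def W(x,y,z): p=C(x,y,z+73); return (*p.round(4),87.1)
plan(W(125,55,200),W(125,55,115))
E
```

```text
(np.float64(0.6601), np.float64(0.0603), np.float64(0.273), 87.1) -> [[-0.2545, -0.0577, 0.0074], [0.0008, 0.0033, -0.0003]]
(np.float64(0.6601), np.float64(0.0603), np.float64(0.188), 87.1) -> [[-0.2537, -0.0579, 0.1774], [0.0008, 0.0033, -0.0003]]
```

```bash
python3 -m creep '[[[-0.1,-0.03,0],[0,0.003,0]],[[-0.2,-0.058,0],[0,0.003,0]],[[-0.254,-0.058,0],[0,0.003,0]],[[-0.254,-0.058,0],[0,0.003,0]],[[-0.254,-0.058,0.08],[0,0.003,0]],[[-0.254,-0.058,0.15],[0,0.003,0]],[[-0.254,-0.058,0.175],[0,0.003,0]],[[-0.254,-0.058,0.175],[0,0.003,0]]]' 0 25
python3 - <<'E'
from h import *
def W(x,z,y=55): p=C(x+11,y,z+73); return (*p.round(4),87.1)
print(st()[0],st()[2]['grip_width'],st()[2]['wrist_force'])
plan(*[W(47-65*np.cos(t)+6*np.sin(t),52+65*np.sin(t)+6*np.cos(t)) for t in (1.9,1.7,1.5,1.2,.9,.6,.3,.1,0)])
E
```

```text
time_s: 31.0
eef_pos: [0.6571, 0.0599, 0.1851]
orientation: [-0.08, -3.133, 0.0]
wrist_force: [0.3, 0.7, 0.0]
grip_width: -0.004
grasp_force: 0.0
[0.65713347 0.05993785 0.18513001] -0.0039675869627650824 [0.3437028 0.6601257 0.0368281]
(np.float64(0.6199), np.float64(0.0623), np.float64(0.1846), 87.1) -> [[0.0746, 0.0009, 0.0016], [-0.0002, -0.0045, -0.0002]]
(np.float64(0.6075), np.float64(0.063), np.float64(0.1887), 87.1) -> [[0.0995, 0.0011, -0.0064], [-0.0002, -0.0045, -0.0002]]
(np.float64(0.5946), np.float64(0.0636), np.float64(0.1903), 87.1) -> [[0.1253, 0.001, -0.0094], [-0.0002, -0.0045, -0.0002]]
(np.float64(0.5753), np.float64(0.0646), np.float64(0.1878), 87.1) -> [[0.164, 0.001, -0.0042], [-0.0002, -0.0045, -0.0002]]
(np.float64(0.5575), np.float64(0.0655), np.float64(0.1796), 87.1) -> [[0.1995, 0.001, 0.0125], [-0.0002, -0.0045, -0.0002]]
(np.float64(0.543), np.float64(0.0662), np.float64(0.1667), 87.1) -> [[0.2283, 0.0009, 0.0385], [-0.0002, -0.0045, -0.0002]]
(np.float64(0.533), np.float64(0.0667), np.float64(0.1499), 87.1) -> [[0.2481, 0.0009, 0.0722], [-0.0002, -0.0045, -0.0002]]
(np.float64(0.5292), np.float64(0.0669), np.float64(0.1375), 87.1) -> [[0.2556, 0.0009, 0.0971], [-0.0002, -0.0045, -0.0002]]
(np.float64(0.5283), np.float64(0.067), np.float64(0.131), 87.1) -> [[0.2573, 0.001, 0.1101], [-0.0002, -0.0045, -0.0002]]
```

```bash
python3 -m creep '[[[0.05,0.001,0.002],[0,0,0]],[[0.075,0.001,0.002],[0,0,0]],[[0.1,0.001,-0.006],[0,0,0]],[[0.125,0.001,-0.009],[0,0,0]],[[0.164,0.001,-0.004],[0,0,0]],[[0.2,0.001,0.012],[0,0,0]],[[0.228,0.001,0.038],[0,0,0]],[[0.228,0.001,0.038],[0,0,0]]]'
python3 - <<'E'
from h import *
plan((.533,.0667,.1499,87.1),(.5292,.0669,.1375,87.1),(.5283,.067,.131,87.1),(.5283,.067,.129,87.1))
E
```

```text
time_s: 32.0
eef_pos: [0.5426, 0.0661, 0.1669]
orientation: [-0.08, -3.133, 0.0]
wrist_force: [0.7, 0.7, 0.5]
grip_width: 0.003
grasp_force: 0.0
(0.533, 0.0667, 0.1499, 87.1) -> [[0.019, 0.0002, 0.0342], [-0.0002, -0.0046, -0.0002]]
(0.5292, 0.0669, 0.1375, 87.1) -> [[0.0265, 0.0002, 0.0591], [-0.0002, -0.0046, -0.0002]]
(0.5283, 0.067, 0.131, 87.1) -> [[0.0282, 0.0003, 0.0721], [-0.0002, -0.0046, -0.0002]]
(0.5283, 0.067, 0.129, 87.1) -> [[0.0281, 0.0003, 0.0761], [-0.0002, -0.0046, -0.0002]]
```

```bash
python3 -m creep '[[[0.01,0,0.017],[0,0,0]],[[0.019,0,0.034],[0,0,0]],[[0.025,0,0.05],[0,0,0]],[[0.0265,0,0.06],[0,0,0]],[[0.028,0,0.068],[0,0,0]],[[0.028,0,0.072],[0,0,0]],[[0.028,0,0.074],[0,0,0]],[[0.028,0,0.074],[0,0,0]]]'
```

```text
time_s: 33.0
eef_pos: [0.5302, 0.0668, 0.1307]
orientation: [-0.08, -3.136, -0.0]
wrist_force: [-1.4, 0.9, 2.1]
grip_width: -0.001
grasp_force: 1.2
```

```bash
python3 -m creep '[[[0,0,0.004],[0,0,0]],[[0,0,0.008],[0,0,0]],[[0,0,0.008],[0,0,0]]]'
```

```text
time_s: 33.38
eef_pos: [0.5303, 0.0668, 0.1303]
orientation: [-0.08, -3.137, -0.0]
wrist_force: [-14.7, -1.3, 37.7]
grip_width: 0.001
grasp_force: 18.7
```

The lid is shut: there is a firm stop at tip height 57–58 mm. Now the hasp.

```bash
python3 - <<'E'
from h import *
def W(x,z,y=0): p=C(x,y,z+72.5); return (*p.round(4),87.1)
plan(W(-7,165,55),W(-60,165),W(-122,165),W(-122,102))
E
```

```text
(np.float64(0.5283), np.float64(0.067), np.float64(0.2375), 87.1) -> [[0.0046, 0.0001, -0.2145], [0.0001, -0.0021, -0.0004]]
(np.float64(0.4726), np.float64(0.0147), np.float64(0.2375), 87.1) -> [[0.1105, -0.11, -0.2142], [0.0001, -0.0021, -0.0004]]
(np.float64(0.4107), np.float64(0.0179), np.float64(0.2375), 87.1) -> [[0.2345, -0.11, -0.2137], [0.0001, -0.0021, -0.0004]]
(np.float64(0.4107), np.float64(0.0179), np.float64(0.1745), 87.1) -> [[0.2341, -0.11, -0.0877], [0.0001, -0.0021, -0.0004]]
```

```bash
python3 -m creep '[[[0,0,-0.1],[0,-0.002,0]],[[0.005,0,-0.214],[0,-0.002,0]],[[0.11,-0.05,-0.214],[0,-0.002,0]],[[0.2,-0.11,-0.214],[0,-0.002,0]],[[0.234,-0.11,-0.214],[0,-0.002,0]],[[0.234,-0.11,-0.214],[0,-0.002,0]],[[0.234,-0.11,-0.15],[0,-0.002,0]],[[0.234,-0.11,-0.088],[0,-0.002,0]]]'
python3 -m creep '[[[0,0,0],[0,0,0]],[[0,0,0],[0,0,0]]]'
python3 - <<'E'
from h import *
def W(x,z,y=0): p=C(x,y,z+72.5); return (*p.round(4),87.1)
print(st()[0])
plan(W(-90,104),W(-75,112),*[W(-61+60*np.cos(f)-4*np.sin(f),58+60*np.sin(f)+4*np.cos(f)) for f in (1.57,1.2,.9,.7,.5,.4)])
s=snap('top','t2.png')
E
```

```text
time_s: 34.38
eef_pos: [0.4133, 0.0185, 0.1708]
orientation: [0.079, 3.139, 0.001]
wrist_force: [0.6, 0.4, -0.5]
grip_width: -0.0
grasp_force: 0.0
time_s: 34.62
eef_pos: [0.4122, 0.0183, 0.1718]
orientation: [-0.08, -3.14, -0.0]
wrist_force: [0.4, -0.0, -0.8]
grip_width: -0.002
grasp_force: 0.0
[0.41218235 0.01826451 0.17181987]
(np.float64(0.4426), np.float64(0.0163), np.float64(0.1765), 87.1) -> [[-0.0609, -0.0008, -0.0094], [0.0001, -0.0004, -0.0]]
(np.float64(0.4576), np.float64(0.0155), np.float64(0.1845), 87.1) -> [[-0.091, -0.0009, -0.0254], [0.0001, -0.0004, -0.0]]
(np.float64(0.4676), np.float64(0.015), np.float64(0.1905), 87.1) -> [[-0.111, -0.0009, -0.0374], [0.0001, -0.0004, -0.0]]
(np.float64(0.4896), np.float64(0.0139), np.float64(0.1879), 87.1) -> [[-0.1551, -0.0009, -0.0323], [0.0001, -0.0004, -0.0]]
(np.float64(0.5057), np.float64(0.0131), np.float64(0.18), 87.1) -> [[-0.1873, -0.0008, -0.0165], [0.0001, -0.0004, -0.0]]
(np.float64(0.5148), np.float64(0.0126), np.float64(0.1722), 87.1) -> [[-0.2055, -0.0009, -0.0009], [0.0001, -0.0004, -0.0]]
(np.float64(0.5223), np.float64(0.0122), np.float64(0.1628), 87.1) -> [[-0.2206, -0.001, 0.0179], [0.0001, -0.0004, -0.0]]
(np.float64(0.5252), np.float64(0.0121), np.float64(0.1575), 87.1) -> [[-0.2264, -0.0009, 0.0285], [0.0001, -0.0004, -0.0]]
```

```bash
python3 -m creep '[[[-0.03,0,-0.004],[0,0,0]],[[-0.061,0,-0.01],[0,0,0]],[[-0.091,0,-0.025],[0,0,0]],[[-0.111,0,-0.037],[0,0,0]],[[-0.155,0,-0.032],[0,0,0]],[[-0.187,0,-0.016],[0,0,0]],[[-0.21,0,0.002],[0,0,0]],[[-0.22,0,0.016],[0,0,0]]]'
python3 -m creep '[[[0,0,0],[0,0,0]],[[0,0,0],[0,0,0]]]'
python3 - <<'E'
from h import *
import pickle
s=snap('top','t3.png');pickle.dump(s,open('t3.pkl','wb'))
def W(x,z,y=0): p=C(x,y,z+72.5); return (*p.round(4),87.1)
plan(W(-7,115),W(17,115),W(17,90),W(17,64),W(17,61))
E
```

```text
time_s: 35.67
eef_pos: [0.5211, 0.0123, 0.1619]
orientation: [-0.08, -3.138, -0.0]
wrist_force: [0.4, 0.7, 0.3]
grip_width: -0.004
grasp_force: 0.3
time_s: 35.92
eef_pos: [0.5201, 0.0124, 0.1627]
orientation: [-0.08, -3.138, -0.0]
wrist_force: [-0.2, -0.4, -0.9]
grip_width: -0.0
grasp_force: 0.0
(np.float64(0.5255), np.float64(0.0121), np.float64(0.1875), 87.1) -> [[-0.0105, 0.0, -0.0491], [-0.0, -0.0012, -0.0003]]
(np.float64(0.5495), np.float64(0.0108), np.float64(0.1875), 87.1) -> [[-0.0585, -0.0001, -0.0492], [-0.0, -0.0012, -0.0003]]
(np.float64(0.5495), np.float64(0.0108), np.float64(0.1625), 87.1) -> [[-0.0586, -0.0001, 0.0008], [-0.0, -0.0012, -0.0003]]
(np.float64(0.5495), np.float64(0.0108), np.float64(0.1365), 87.1) -> [[-0.0587, -0.0001, 0.0528], [-0.0, -0.0012, -0.0003]]
(np.float64(0.5495), np.float64(0.0108), np.float64(0.1335), 87.1) -> [[-0.0587, -0.0001, 0.0588], [-0.0, -0.0012, -0.0003]]
```

```bash
python3 -m creep '[[[-0.01,0,-0.049],[0,0,0]],[[-0.04,0,-0.049],[0,0,0]],[[-0.056,0,-0.049],[0,0,0]],[[-0.057,0,-0.02],[0,0,0]],[[-0.057,0,0.01],[0,0,0]],[[-0.057,0,0.035],[0,0,0]],[[-0.057,0,0.052],[0,0,0]],[[-0.057,0,0.057],[0,0,0]]]'
python3 -m creep '[[[0,0,0.0],[0,0,0]],[[0,0,0.003],[0,0,0]],[[0,0,0.003],[0,0,0]]]'
```

```text
time_s: 36.98
eef_pos: [0.5482, 0.0109, 0.1342]
orientation: [-0.08, -3.137, 0.0]
wrist_force: [-5.9, -0.1, 16.4]
grip_width: 0.002
grasp_force: 8.3
time_s: 37.35
eef_pos: [0.5482, 0.0109, 0.1342]
orientation: [-0.08, -3.138, 0.0]
wrist_force: [-7.8, -0.5, 15.9]
grip_width: 0.003
grasp_force: 8.0
```

The hasp is flat: the stop is at 62 mm. Now I'll fetch the pin, looking at it closely first.

```bash
python3 -m creep '[[[0,0,-0.1],[0,0,0]],[[0,0,-0.2],[0,0,0]],[[0.04,-0.1,-0.24],[0,0,0]],[[0.1,-0.2,-0.24],[0,0,0]],[[0.16,-0.3,-0.24],[0,0,0]],[[0.2,-0.4,-0.24],[0,0,0]],[[0.22,-0.5,-0.24],[0,0,0]],[[0.22,-0.5,-0.24],[0,0,0]]]' 60 25
python3 -m creep '[[[0,0,0],[0,0,0]],[[0,0,0],[0,0,0]]]'
python3 - <<'E'
from h import *
import pickle
s=snap('wrist','w13.png');pickle.dump(s,open('w13.pkl','wb'));print(st()[0])
g,t=proj(s,(.431,-.2796,.016)),proj(s,(.405,-.212,.006));print(g,t)
print(proj(s,C(-10,0,81)))
im=s['color'];a=im[105:265,30:290] 
u,v=int((g[0]+t[0])/2),int((g[1]+t[1])/2);u=max(u,60);v=max(v,50)
a=cv2.resize(im[v-50:v+50,u-60:u+60],None,fx=5,fy=5,interpolation=cv2.INTER_CUBIC);print('origin',u-60,v-50)
cv2.imwrite('pics/w13z.png',a)
E
```

```text
time_s: 38.35
eef_pos: [0.4256, -0.2359, 0.253]
orientation: [-0.088, -3.139, 0.001]
wrist_force: [0.6, 0.5, 0.3]
grip_width: 0.703
grasp_force: 0.0
time_s: 38.6
eef_pos: [0.4269, -0.2322, 0.2529]
orientation: [-0.078, -3.139, -0.001]
wrist_force: [-0.5, -0.9, -0.2]
grip_width: 0.701
grasp_force: 0.0
[ 0.42699238 -0.23211305  0.25292538]
(np.float64(228.66173888483564), np.float64(203.38596403729977)) (np.float64(292.7818901485576), np.float64(173.52959432830116))
(np.float64(544.1373976448546), np.float64(301.83280168539))
origin 200 138
```

View pics/w13z.png

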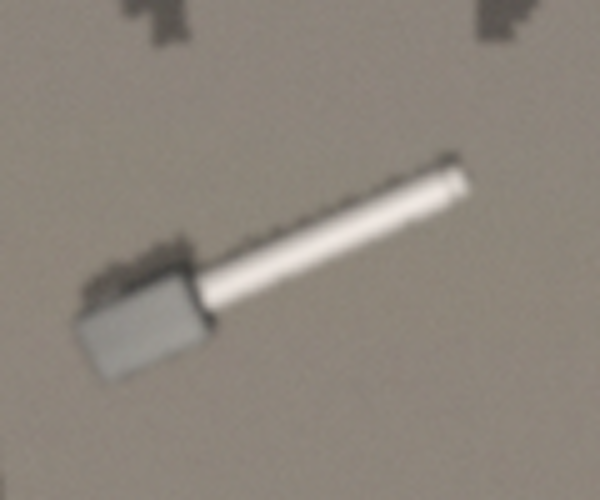

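The pin lies unmoved. The grip's top face is centred at crop (144,325), and the shaft runs from (205,295) to (465,180). Computing the grasp.

```bash
python3 - <<'E'
from h import *
import pickle
s=pickle.load(open('w13.pkl','rb'))
f=lambda x,y,z:at(s,200+x/5,138+y/5,z)
g=f(144,325,.016);a=f(205,295,.006);t=f(465,180,.006)
print(g,a,t,'len',np.linalg.norm((t-a)[:2]),np.linalg.norm((t-g)[:2]),np.degrees(np.arctan2(*(t-a)[1::-1])),np.degrees(np.arctan2(*(t-g)[1::-1])))
e=[f(*q,.016) for q in [(75,323),(183,272),(212,325),(107,382)]]
print(np.linalg.norm(e[0]-e[1]),np.linalg.norm(e[1]-e[2]))
ang=np.degrees(np.arctan2(*(t-g)[1::-1]))
plan((g[0],g[1],.13,ang-90),(g[0],g[1],.081,ang-90))
E
```

```text
[ 0.43059816 -0.27941976  0.016     ] [ 0.42717051 -0.26757177  0.006     ] [ 0.4055002  -0.21179076  0.006     ] len 0.05984248289945403 0.0721359033849928 111.23059764382415 110.36051293024728
0.025077477282222586 0.012481411883654814
(np.float64(0.4305981617483083), np.float64(-0.2794197558279027), 0.13, np.float64(20.360512930247282)) -> [[-0.0123, -0.0942, 0.2458], [-0.0005, -0.0011, 0.7424]]
(np.float64(0.4305981617483083), np.float64(-0.2794197558279027), 0.081, np.float64(20.360512930247282)) -> [[-0.0125, -0.0942, 0.3438], [-0.0005, -0.0011, 0.7424]]
```

```bash
python3 -m creep '[[[-0.005,-0.04,0.05],[0,0,0.1]],[[-0.012,-0.094,0.1],[0,0,0.2]],[[-0.012,-0.094,0.15],[0,0,0.31]],[[-0.012,-0.094,0.2],[0,0,0.42]],[[-0.012,-0.094,0.24],[0,0,0.53]],[[-0.012,-0.094,0.246],[0,0,0.64]],[[-0.012,-0.094,0.246],[0,0,0.737]],[[-0.012,-0.094,0.246],[0,0,0.737]]]'
python3 - <<'E'
from h import *
plan((.4307,-.2795,.0765,20.8))
E
```

```text
time_s: 39.65
eef_pos: [0.4305, -0.2795, 0.1299]
orientation: [-1.78, -2.587, 0.001]
wrist_force: [0.0, -0.2, 0.2]
grip_width: 0.704
grasp_force: 0.0
(0.4307, -0.2795, 0.0765, 20.8) -> [[-0.0002, 0.0006, 0.1068], [-0.001, -0.0006, 0.0015]]
```

```bash
python3 -m creep '[[[0,0,0.04],[0,0,0]],[[0,0,0.08],[0,0,0]],[[0,0,0.107],[0,0,0]],[[0,0,0.107],[0,0,0]],[[0,0,0.107],[0,0,0]]]'
python3 -m creep '[[[0,0,0],[0,0,0]],[[0,0,0],[0,0,0]],[[0,0,0],[0,0,0]],[[0,0,0],[0,0,0]],[[0,0,0],[0,0,0]],[[0,0,0],[0,0,0]]]' 5 50
python3 -m creep '[[[0,0,-0.08],[0,0,0]],[[0,0,-0.16],[0,0,0]],[[0,0,-0.24],[0,0,0]],[[0,0,-0.24],[0,0,0]]]'
python3 - <<'E'
from h import *
# grip centre at case y=-95 (tip -22 before eye ... -3 staple face)
p=C(-10,-110,0);plan((p[0],p[1],.20,-2.9),(p[0],p[1],.065+.0765,-2.9))
E
```

```text
time_s: 40.28
eef_pos: [0.4304, -0.2806, 0.077]
orientation: [-1.784, -2.585, 0.001]
wrist_force: [1.0, -0.8, 0.8]
grip_width: 0.701
grasp_force: 0.0
time_s: 41.02
eef_pos: [0.4303, -0.2807, 0.0771]
orientation: [-1.785, -2.585, 0.001]
wrist_force: [-0.2, 0.2, 6.1]
grip_width: 0.169
grasp_force: 49.4
time_s: 41.52
eef_pos: [0.4319, -0.2816, 0.1996]
orientation: [1.783, 2.581, -0.001]
wrist_force: [1.0, -0.2, -0.3]
grip_width: 0.17
grasp_force: 49.0
(np.float64(0.5169475830197197), np.float64(-0.09765319988949335), 0.2, -2.9) -> [[0.2839, 0.2893, -0.0013], [0.0019, 0.0024, 0.2627]]
(np.float64(0.5169475830197197), np.float64(-0.09765319988949335), 0.14150000000000001, -2.9) -> [[0.2844, 0.2891, 0.1157], [0.0019, 0.0024, 0.2627]]
```

The pin is held. I'll bring it in front of the eye, still 20 mm higher.

```bash
python3 -m creep '[[[0.06,0.06,0],[0,0,0.06]],[[0.12,0.12,0],[0,0,0.12]],[[0.18,0.18,0],[0,0,0.2]],[[0.24,0.24,0],[0,0,0.26]],[[0.284,0.289,0],[0,0,0.263]],[[0.284,0.289,0],[0,0,0.263]],[[0.284,0.289,0.04],[0,0,0.263]],[[0.284,0.289,0.075],[0,0,0.263]]]'
python3 -m creep '[[[0,0,0],[0,0,0]],[[0,0,0],[0,0,0]]]'
python3 - <<'E'
from h import *
import pickle
s=snap('wrist','w14.png');pickle.dump(s,open('w14.pkl','wb'));p,r,o=st();print(p,r.as_matrix().round(4))
s2=snap('scene','s14.png');pickle.dump(s2,open('s14.pkl','wb'))
for n,q in [('stapletop',C(-10,0,81)),('ends',C(2,0,81)),('',C(-22,0,81)),('tip',C(-10,-36,90))]: print(n,np.round(proj(s,q),1),np.round(proj(s2,q),1))
im=s['color'];cv2.imwrite('pics/w14z.png',cv2.resize(im[120:320,180:380],(600,600),interpolation=cv2.INTER_CUBIC))
E
```

```text
time_s: 42.52
eef_pos: [0.514, -0.097, 0.1575]
orientation: [-2.276, -2.162, 0.004]
wrist_force: [0.5, 0.5, -0.4]
grip_width: 0.173
grasp_force: 49.1
time_s: 42.78
eef_pos: [0.5147, -0.097, 0.159]
orientation: [-2.277, -2.162, 0.002]
wrist_force: [0.4, -0.5, -0.4]
grip_width: 0.171
grasp_force: 49.1
[ 0.5150717  -0.09692827  0.15931914] [[ 5.170e-02  9.987e-01 -1.100e-03]
 [ 9.987e-01 -5.170e-02 -1.000e-04]
 [-2.000e-04 -1.100e-03 -1.000e+00]]
stapletop [279.   35.9] [293.4 213.1]
ends [306.7  35.9] [297.7 212.1]
 [251.3  35.9] [289.1 214.1]
tip [279.1 121.9] [299.9 215.5]
```

View pics/w14z.png

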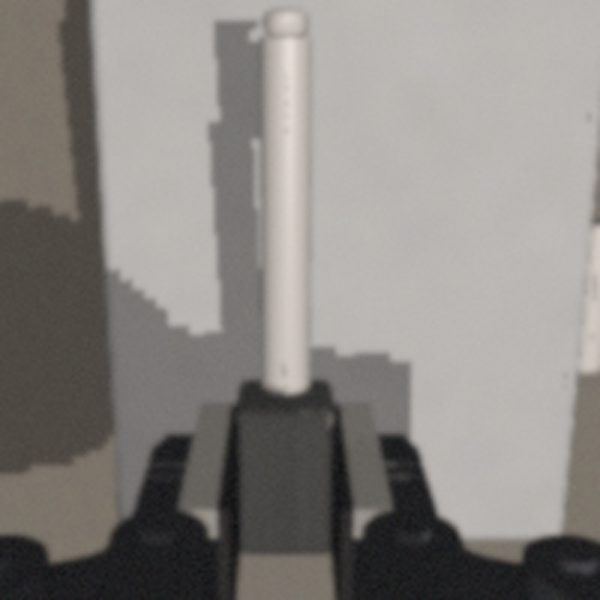

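The pin points straight ahead, with its tip at about (276,126) in the full picture. The staple lies above the crop near row 36, so I'll measure both from pixel profiles.

```bash
python3 - <<'E'
from h import *
import pickle
s=pickle.load(open('w14.pkl','rb'))
g=cv2.GaussianBlur(cv2.cvtColor(s['color'],cv2.COLOR_BGR2GRAY),(3,3),0)
np.set_printoptions(linewidth=250)
print('u',np.arange(236,326,3))
for v in list(range(4,96,5)): print(v,g[v,236:326:3])
print('pin',g[140,255:300:2],g[200,255:300:2])
for q in [C(-22,-3,81),C(2,-3,81),C(-22,-22,62),C(24,-22,62),C(-22,-3,62),C(2,-3,62),C(24,22,62)]: print(np.round(proj(s,q),1))
E
```

```text
u [236 239 242 245 248 251 254 257 260 263 266 269 272 275 278 281 284 287 290 293 296 299 302 305 308 311 314 317 320 323]
4 [219 218 219 220 206 216 217 218 218 217 218 217 218 217 218 217 217 217 217 217 217 217 217 215 194 216 217 216 215 216]
9 [219 218 219 220 207 217 219 218 218 219 218 219 219 219 219 219 218 219 218 219 218 218 218 217 196 217 219 218 217 217]
14 [219 218 220 220 210 220 222 221 222 221 222 222 221 221 222 222 222 222 222 222 222 222 222 221 197 218 219 219 218 218]
19 [219 218 220 221 207 216 221 221 221 221 222 222 221 222 221 222 221 222 221 221 222 221 221 220 198 219 220 221 219 220]
24 [219 219 220 221 209 217 221 222 222 222 221 221 221 222 222 222 222 222 221 222 222 222 222 220 199 220 220 221 220 221]
29 [219 219 220 221 209 217 222 222 222 223 223 222 222 223 223 223 223 223 223 223 223 223 223 221 197 220 221 222 222 222]
34 [219 219 220 221 211 209 189 195 195 195 194 195 195 195 195 195 195 195 196 195 195 194 195 205 200 221 222 222 223 224]
39 [219 219 221 221 207 164 187 209 210 209 210 210 210 210 209 208 208 208 207 207 206 206 202 175 188
[... 986 characters left out ...]
29 230 217 216 227 228 228 230 231]
84 [220 221 221 222 218 210 224 224 224 225 225 226 226 226 226 227 227 227 228 228 228 229 229 216 217 228 229 229 230 232]
89 [219 221 222 222 220 213 226 226 226 227 227 228 228 228 228 229 229 230 229 230 231 231 232 218 219 229 230 230 231 233]
94 [206 208 207 208 205 207 219 219 220 220 220 220 221 221 221 222 222 223 223 224 224 225 225 210 205 215 216 217 217 219]
pin [118 118 118 118 118 116 128 161 181 198 216 217 199 182 169 179 182 182 182 182 181 182 182] [119 119 119 120 120 130 140 158 180 193 204 205 194 177 168 181 183 183 183 183 183 184 183]
[251.5  43.5]
[306.5  43.4]
[255.   93.8]
[345.   93.8]
[254.3  53.1]
[302.8  53. ]
[350.1  -4. ]
```

```bash
python3 - <<'E'
from h import *
import pickle
s=pickle.load(open('w14.pkl','rb'))
def inv(P):
    d=P[:2]-c0;return np.array([d[0]*np.cos(yaw)+d[1]*np.sin(yaw),-d[0]*np.sin(yaw)+d[1]*np.cos(yaw)])*1e3
for u,v in [(275.4,126),(275.5,140),(275.2,200)]: print(inv(at(s,u,v,.088)).round(1))
print('tcp',inv(st()[0]).round(1), 'staple',inv(at(s,278.7,38,.081)).round(1))
p=C(-10,-110,0);plan((p[0],p[1],.142,-2.9))
E
```

```text
[-11.6 -37.8]
[-11.6 -43.8]
[-11.7 -71.5]
tcp [ -11.7 -109.3] staple [-10.1  -0.8]
(np.float64(0.5169475830197197), np.float64(-0.09765319988949335), 0.142, -2.9) -> [[-0.0014, 0.0034, 0.0351], [-0.0003, 0.0001, -0.0006]]
```

```bash
python3 -m creep '[[[0,0.003,0.015],[0,0,0]],[[0,0.003,0.03],[0,0,0]],[[0,0.0032,0.0345],[0,0,0]],[[0,0.0032,0.0345],[0,0,0]],[[0,0.0032,0.0345],[0,0,0]]]'
python3 - <<'E'
from h import *
p=C(-10,-68,0);plan((p[0],p[1],.142,-2.9))
E
```

```text
time_s: 43.5
eef_pos: [0.5166, -0.0966, 0.1417]
orientation: [-2.277, -2.163, 0.002]
wrist_force: [-0.8, -0.1, -1.3]
grip_width: 0.172
grasp_force: 49.1
(np.float64(0.5190724865029416), np.float64(-0.055706986887757534), 0.142, -2.9) -> [[0.0818, 0.0008, -0.0005], [-0.0009, 0.0, -0.0003]]
```

Aligned. I'll insert slowly up to just inside the eye first.

```bash
python3 -m creep '[[[0.02,0,0],[0,0,0]],[[0.04,0,0],[0,0,0]],[[0.06,0.0004,0],[0,0,0]],[[0.08,0.0006,0],[0,0,0]],[[0.09,0.0006,0],[0,0,0]],[[0.09,0.0006,0],[0,0,0]]]'
```

```text
time_s: 44.25
eef_pos: [0.5191, -0.0512, 0.1416]
orientation: [-2.276, -2.164, 0.002]
wrist_force: [-0.7, -0.0, -0.5]
grip_width: 0.167
grasp_force: 49.1
```

```bash
python3 -m creep '[[[0.02,0,0],[0,0,0]],[[0.04,0,0],[0,0,0]],[[0.056,0.0002,0],[0,0,0]],[[0.06,0.0002,0],[0,0,0]],[[0.06,0.0002,0],[0,0,0]]]'
python3 - <<'E'
from h import *
import pickle
def inv(P):
    d=P[:2]-c0;return np.array([d[0]*np.cos(yaw)+d[1]*np.sin(yaw),-d[0]*np.sin(yaw)+d[1]*np.cos(yaw)])*1e3
p,r,o=st();print(inv(p),p,o['wrist_force'],o['grip_width'])
s=snap('wrist','w15.png');g=cv2.GaussianBlur(cv2.cvtColor(s['color'],cv2.COLOR_BGR2GRAY),(3,3),0)
t=proj(s,C(-10,40,69));e=proj(s,C(-10,0,81));print(t,e)
np.set_printoptions(linewidth=250)
for v in range(96,220,6): print(v,g[v,246:312:3])
E
```

```text
time_s: 44.88
eef_pos: [0.5207, -0.0215, 0.1416]
orientation: [-2.276, -2.164, 0.002]
wrist_force: [-0.7, 0.1, -0.5]
grip_width: 0.168
grasp_force: 49.1
[-10.08550152 -33.75330415] [ 0.52071974 -0.02149982  0.14160145] [-0.66689935  0.07572837 -0.4697719 ] 0.16849190477106868
(np.float64(274.1150183724015), np.float64(121.18325978355993)) (np.float64(274.12118963328317), np.float64(214.6810977641907))
96 [181 180 180 180 180 180 181 182 181 182 181 181 181 181 181 181 182 183 182 182 182 183]
102 [179 179 178 178 179 180 181 182 182 182 181 181 180 181 182 183 182 182 183 182 182 182]
108 [179 178 178 179 180 181 181 182 181 181 180 180 181 181 183 183 183 183 182 181 181 181]
114 [180 179 180 180 181 181 182 181 181 181 181 180 180 181 181 182 182 183 182 181 180 180]
120 [180 180 180 180 180 181 181 181 180 179 179 180 180 181 181 182 182 183 182 182 181 180]
126 [180 180 180 179 160 125 123 121 159 195 206 190 166 180 181 182 183 182 182 182 181 181]
132 [179 178 179 179 177 168 127 121 151 176 192 174 166 179 182 182 183 183 182 182 181 181]
138 [178 178 179 179 167 120 116 127 1
[... 577 characters left out ...]
5 174 205 211 212 212 212 211 191 214 215]
180 [195 205 206 206 206 206 170 129 170 191 203 194 174 203 209 209 210 210 209 192 213 213]
186 [199 204 205 205 205 205 170 129 169 192 204 194 175 202 207 207 208 208 206 189 212 212]
192 [200 206 206 206 206 205 171 132 168 191 204 193 174 203 208 208 209 209 206 190 212 211]
198 [193 202 199 196 192 175 160 132 169 191 203 193 172 200 204 190 184 190 181 183 211 210]
204 [123 124  92  92  90 121 133 126 162 188 194 181 148 149 118  88  92 137 162 178 209 209]
210 [117 117 128 127 123 136 141 137 137 140 140 138 135 139 134 132 137 140 138 183 208 207]
216 [174 176 211 214 215 216 217 218 219 220 221 221 222 222 223 223 223 211 171 189 206 206]
```

The shaft shows through to about 35 mm beyond the staple (tip at row ~124, staple at row 210). I'll lower it 3 mm, let go and back off.

```bash
python3 -m creep '[[[0,0,0.003],[0,0,0]],[[0,0,0.006],[0,0,0]],[[0,0,0.006],[0,0,0]]]'
python3 -m creep '[[[0,0,0],[0,0,0]],[[0,0,0],[0,0,0]],[[0,0,0],[0,0,0]],[[0,0,0],[0,0,0]],[[0,0,-0.05],[0,0,0]],[[0,0,-0.15],[0,0,0]],[[0,0,-0.25],[0,0,0]],[[0,0,-0.25],[0,0,0]]]' 35 25
python3 - <<'E'
from h import *
import pickle
s=snap('wrist','w16.png');g=cv2.GaussianBlur(cv2.cvtColor(s['color'],cv2.COLOR_BGR2GRAY),(3,3),0)
np.set_printoptions(linewidth=250)
for n,q in [('tip38',C(-10,38,69)),('tip23',C(-10,23,69)),('staple top',C(-10,0,81)),('grip',C(-10,-33,75)),('haspend',C(24,0,62))]: print(n,np.round(proj(s,q),1))
u,v=map(int,proj(s,C(-10,20,69)))
for k in range(v-30,v+70,4): print(k,g[k,u-24:u+26:2])
E
```

```text
time_s: 45.3
eef_pos: [0.5208, -0.0219, 0.1389]
orientation: [-2.277, -2.163, 0.002]
wrist_force: [-1.6, 0.0, 3.6]
grip_width: 0.169
grasp_force: 49.6
time_s: 46.3
eef_pos: [0.5234, -0.0218, 0.2679]
orientation: [2.274, 2.161, 0.007]
wrist_force: [0.6, -0.2, -1.2]
grip_width: 0.409
grasp_force: 0.0
tip38 [269.5 124.8]
tip23 [269.6 143. ]
staple top [269.6 171.9]
grip [269.9 208. ]
haspend [307.7 168.6]
116 [192 193 193 193 192 192 192 192 193 194 194 194 194 194 194 195 195 196 195 195 195 195 194 194 193]
120 [193 193 193 193 193 193 193 193 194 194 195 194 194 193 193 194 194 195 195 195 194 194 193 193 193]
124 [192 192 193 193 193 193 193 193 192 188 174 172 186 192 186 189 194 195 195 196 195 194 194 194 194]
128 [192 192 192 193 192 192 192 192 192 179 141 151 185 196 183 185 194 195 196 196 195 194 195 195 195]
132 [192 192 192 192 191 190 190 192 190 173 143 166 203 219 198 189 193 194 194 194 195 194 194 194 195]
136 [191 192 192 192 192 191 191 191 179 143 133 166 203 219 197 188 191 191 192 192 192 193 193 193 194]
140 [192 192 191 191 191 191 192 191 179 142 132 165 202 2
[... 1255 characters left out ...]
211 198 174 195 209 196 201 212 212 213 211 203 210 214 214 215]
192 [210 210 210 210 207 206 205 201 198 184 162 158 186 200 184 170 179 202 212 210 200 207 211 211 212]
196 [193 192 192 191 190 178 142 127 110  94  93  97 101 103  99  96 100 145 187 193 192 191 192 193 193]
200 [144 145 156 168 151 141 130 125 111 118 127 128 128 128 132 133 130 145 185 191 192 192 192 192 192]
204 [127 127 127 127 127 127 127 125 110 110 118 123 126 127 130 132 129 146 186 194 194 194 194 193 193]
208 [128 127 127 126 126 126 127 127 103  79  78  85 100 121 128 129 128 151 187 193 193 193 194 194 194]
212 [129 128 129 128 128 128 128 126 104  79  76  76  91 119 127 129 127 150 186 192 192 192 193 194 195]
```

The pin stays put after release, with about 35 mm sticking out, and the gripper is clear. Handing in.

```bash
python3 -c "
from cell import manip
print(manip.sign_off())"
```

```text
the job is handed in; nothing more can be done
None
```

Job handed in, result not reported: jasper and sodalite (no azurite this time) are each in their own cup in the case, two spare cups are still nested, the lid is shut, the hasp is flat and the pin is through the eye with about 35 mm sticking out.

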